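# Pack out a stone quadrant model in the model vise and hold it clamped

### The arm

A 6-joint arm with a two-finger parallel gripper is mounted at the origin on the work surface. World frame = base frame: x ahead of the robot, y to its left, z up, the work surface at z = 0. Lengths are in m, angles in rad, forces in N, time in s.
With the tool pointing down it reaches from about 0.225 to 0.875 m from the base axis. Payload 3.4 kg.
Tool frame: the origin (TCP) lies midway between the tips of the shut fingers; the grasp point (between the pads) lies behind it (manip.grip_point_offset is the z of the grasp point in the tool frame, in m); z points along the fingers, x is the direction in which the jaws open and shut, and the axes are right-handed (so a half turn about z gives the same grasp; the last joint's range is limited). The gripper opens to 85 mm and grips with 20 to 120 N. Pads are 22 mm wide; open, the fingers measure 114 mm over their backs; the gripper's body (76 mm by 85 mm) begins 54 mm behind the grasp point. The pads swing forward as they close: fully open they stand 13 mm farther back than shut.
Start: joints at [-1.462, 0.276, 1.505, -0, 1.361, -0.121], TCP at [0.131, -0.56, 0.231] pointing down, gripper open.
Joint ranges: [-2.89, 2.89], [-0.75, 2.08], [0.22, 2.7], [-1.18, 4.32], [0.11, 2.71], [-2.7, 2.7]. Speed limits (rad/s): [2.57, 2.57, 3.14, 3.14, 3.14, 3.14].

### API

Orientations are given as a unit quaternion [w, x, y, z].
In Python, from rig import manip, eyes, recognise, regions_of, mark_of gives the robot as it stands.
- The arm moves only by the shell command python3 -m inch 'ROWS' [FORCE]. ROWS is JSON, a list of rows, each a list of 5 numbers: the gripper command: -1 is shut, 1 is fully open, values between are in proportion, then the shift along the tool's x, y, z in mm, then the turn about the tool's z in degrees. A call has 1 to 20 rows; each row shifts and turns the pose as measured when the row begins, along the tool's axes as they then stand; what a row does not reach is not made up. A row lasts 1/12 s, in which the tool goes at most 41.7 mm and 7.16 degrees, less where a joint would pass 70% of its speed; a pose out of reach is approached as far as the arm can. A call with a gripper value outside its range is refused whole. The fingers move at their own pace and stop on an object; FORCE is the grip in N (left out, the last holds). Time passes only in rows, so rows that do not move let the fingers close. It gives the time, the measured TCP pose, the force and the opening at its end, in the units of the state.
- manip.get_state(): the state, without advancing time (a new reading comes with each control period).
- eyes.get_image(name): name is "scene" or "top"; returns a dict with "frame" (480x640x3 uint8, red, green, blue), "K" (3x3 intrinsics, pixels), "rvec" (rotation vector, rad) and "tvec" (3), from world to camera coordinates, as OpenCV has them. Camera axes: x right, y down, z forward; pixel columns grow to the right and rows downward; lengths in m; the calibration is good to about 2 mm. A picture is of the moment at which its call begins. There is no depth.
- manip.sign_off(): hands the job in, once; it reports no verdict.
Trained networks look in a picture, given as the dict that the camera call returned (one of the last four; its "shot" number tells which), for a name from the list of things; names that differ only in an ending like _2 or _b are one class to them, and where a whole thing is asked for, a point or a joint stands for the part that bears it (a point fixed in the world has none). Each returns a list of dicts, best first, with "confidence" (0 to 1); they miss things now and then, are a little off and sometimes report something else, mostly with a low value. They report only what shows in the picture. A call takes as long as a camera call. They do not tell look-alikes from the thing itself.
- recognise(picture, target): "bbox" ([left, top, width, height] in pixels, round what is visible of it).
- regions_of(picture, target): "mask" (480x640 bool, what is visible of it) and "bbox" ([left, top, width, height] in pixels, round what is visible of it).
- mark_of(picture, target): "point" ([row, column] in pixels: a listed point, or the origin of a listed thing).
The state is a dict: "clock": time; "qpos": joint angles; "qd": joint speeds; "effort": joint torques, N m; "position": TCP position; "ee_rot": TCP orientation; "contact_force": force on the tool from outside, world axes, zero at the start; "moment": the same for the moment, N m; "width": finger opening in m.
Only numpy, scipy, OpenCV 4.12 (cv2) and the standard library are available. Lean on these libraries where they do the work, as an engineer would, in place of code of your own. Each camera call takes 0.05 s, during which the arm holds its last target.

### The job

The yellow stone model in the aluminium vise is too short for the sprung jaw to reach it. Take the T-shaped aluminium packing pieces from the bench one at a time and stand them upright in the gap between jaw and model, flat faces towards jaw and model and centred across the vise, adding pieces until the jaw can close on them; then slide the jaw by its post towards the model until you feel the whole row go tight against the stop. Finish while still holding the jaw pressed firmly shut on the row (do not let go, it would spring open), and leave the other things on the bench undisturbed.

Things in the scene. Friction and masses are not known exactly. Their poses are not given: they have to be found in the camera images.
- vise: fixed aluminium vise bed on the bench, 90 mm (x) by 260 mm (y), flat top 14 mm above the bench, no side walls. Origin on the bench, under the gap; its own y is the vise axis, pointing from the jaw to the stop; z up. Everything in the vise is centred on its x = 0 (the model within 1 mm).
- jaw (a joint): travel of the sprung sliding jaw along the vise's +y, in m: 0 open (as at the start), 0.028 end of travel. A spring pushes it back to 0 with 3 N at 0, rising to 4.7 N at 0.028; it has no lock. A steady push of about 10 to 15 N in all on the jaw (spring included) holds the row firmly.
- jaw_face (a point): centre line of the jaw's flat front face, 12 mm above the bed; the face is 44 mm wide and 24 mm high, looking along the vise's +y. It moves with the jaw. Axes as the vise's. The row of pieces together must be less than the gap from here to model_face, and more than that gap less 28 mm.
- jaw_post (a point): middle of the steel post that stands on the jaw block (44 mm wide, 62 mm long, 24 mm high), 48 mm behind the jaw face: 26 mm wide (x), 16 mm thick along the vise axis (y), from 24 mm to 60 mm above the bed; this point is 42 mm above the bed. Can be pinched from above or pushed. Moves with the jaw.
- model_mid (a point): yellow stone quadrant model, loose on the bed with its far end against (within 1 mm of) the stop: base 38 mm wide (x), 46 mm long (y), 22 mm high, with a row of low teeth on top to 30 mm high (within 7 mm of its centre line); 90 g. Point: middle of its base, 11 mm above its underside. Axes as the vise's.
- model_face (a point): middle of the model's flat end face that looks at the jaw, 11 mm above the bed. Gap to the jaw face at the start is 46 to 66 mm.
- stop_face (a point): middle of the fixed stop's face that looks at the model, 12 mm above the bed; the stop is an aluminium block 60 mm wide, 22 mm thick, 34 mm high with a dark clamp knob up to 53 mm above the bed.
- shim1_mid (a point): aluminium packing piece (a thick shim with a grip tab), an upright T turned upside down: lower plate 40 mm wide along its own x, 14 mm thick along its own y, 24 mm high; on it, centred, a tab 18 mm wide (x), 14 mm thick (y), 32 mm high; 56 mm high in all, 50 g. Point: on its centre line, half-way up, 28 mm above its underside (4 mm above the top of the lower plate). z up. Starts standing upright on the bench, loose. All four are alike and interchangeable.
- shim2_mid (a point): aluminium packing piece (a thick shim with a grip tab), an upright T turned upside down: lower plate 40 mm wide along its own x, 14 mm thick along its own y, 24 mm high; on it, centred, a tab 18 mm wide (x), 14 mm thick (y), 32 mm high; 56 mm high in all, 50 g. Point: on its centre line, half-way up, 28 mm above its underside (4 mm above the top of the lower plate). z up. Starts standing upright on the bench, loose. All four are alike and interchangeable.
- shim3_mid (a point): aluminium packing piece (a thick shim with a grip tab), an upright T turned upside down: lower plate 40 mm wide along its own x, 14 mm thick along its own y, 24 mm high; on it, centred, a tab 18 mm wide (x), 14 mm thick (y), 32 mm high; 56 mm high in all, 50 g. Point: on its centre line, half-way up, 28 mm above its underside (4 mm above the top of the lower plate). z up. Starts standing upright on the bench, loose. All four are alike and interchangeable.
- shim4_mid (a point): aluminium packing piece (a thick shim with a grip tab), an upright T turned upside down: lower plate 40 mm wide along its own x, 14 mm thick along its own y, 24 mm high; on it, centred, a tab 18 mm wide (x), 14 mm thick (y), 32 mm high; 56 mm high in all, 50 g. Point: on its centre line, half-way up, 28 mm above its underside (4 mm above the top of the lower plate). z up. Starts standing upright on the bench, loose. All four are alike and interchangeable.
- carver1: bystander: tan bone-handled carver, 160 mm long, 9 mm high, lying between the packing pieces
- carver2: bystander: tan bone-handled carver, 160 mm long, 9 mm high, lying on the robot's side of the vise
- jar: bystander: round frosted glass jar, 64 mm across, 55 mm high, chrome pins standing in it to about 72 mm; origin under its centre
- waxpot: bystander: pewter wax pot, 84 mm across, 50 mm high, with a short handle; origin under its centre
- cast2: bystander: spare stone cast, 46 by 38 mm, 33 mm high; origin under its centre
There are look-alikes about, which are no part of the job. What is shaped like the part that bears shim3_mid but black or green is not meant. Leave any pink look-alike of the part that bears shim1_mid alone.

How it is judged:
On the way, in this order (a step that is already met when the one before it is completed fails the run):
1. a packing piece stands released in the gap between jaw and model (((contact force between the fingers and shim1 below 0.1 N and angle between the y axis of shim1_mid and the y axis of vise, either way round below 0.15 rad and angle between shim1_mid's own z axis and vertical below 0.12 rad and x of shim1_mid in the frame of vise between -0.012 and 0.012 m and z of shim1_mid in the frame of vise between 0.038 and 0.046 m and y of shim1_mid in the frame of jaw_face above 0.004 m and y of shim1_mid in the frame of model_face below -0.004 m) or (contact force between the fingers and shim2 below 0.1 N and angle between the y axis of shim2_mid and the y axis of vise, either way round below 0.15 rad and angle between shim2_mid's own z axis and vertical below 0.12 rad and x of shim2_mid in the frame of vise between -0.012 and 0.012 m and z of shim2_mid in the frame of vise between 0.038 and 0.046 m and y of shim2_mid in the frame of jaw_face above 0.004 m and y of shim2_mid in the frame of model_face below -0.004 m) or (contact force between the fingers and shim3 below 0.1 N and angle between the y axis of shim3_mid and the y axis of vise, either way round below 0.15 rad and angle between shim3_mid's own z axis and vertical below 0.12 rad and x of shim3_mid in the frame of vise between -0.012 and 0.012 m and z of shim3_mid in the frame of vise between 0.038 and 0.046 m and y of shim3_mid in the frame of jaw_face above 0.004 m and y of shim3_mid in the frame of model_face below -0.004 m) or (contact force between the fingers and shim4 below 0.1 N and angle between the y axis of shim4_mid and the y axis of vise, either way round below 0.15 rad and angle between shim4_mid's own z axis and vertical below 0.12 rad and x of shim4_mid in the frame of vise between -0.012 and 0.012 m and z of shim4_mid in the frame of vise between 0.038 and 0.046 m and y of shim4_mid in the frame of jaw_face above 0.004 m and y of shim4_mid in the frame of model_face below -0.004 m))), for 0.2 s.
2. the jaw has closed on the row and the row presses the model against the stop (((contact force between jaw and shim1 above 3 N and angle between the y axis of shim1_mid and the y axis of vise, either way round below 0.15 rad and angle between shim1_mid's own z axis and vertical below 0.12 rad and x of shim1_mid in the frame of vise between -0.012 and 0.012 m and z of shim1_mid in the frame of vise between 0.038 and 0.046 m and y of shim1_mid in the frame of jaw_face above 0.004 m and y of shim1_mid in the frame of model_face below -0.004 m) or (contact force between jaw and shim2 above 3 N and angle between the y axis of shim2_mid and the y axis of vise, either way round below 0.15 rad and angle between shim2_mid's own z axis and vertical below 0.12 rad and x of shim2_mid in the frame of vise between -0.012 and 0.012 m and z of shim2_mid in the frame of vise between 0.038 and 0.046 m and y of shim2_mid in the frame of jaw_face above 0.004 m and y of shim2_mid in the frame of model_face below -0.004 m) or (contact force between jaw and shim3 above 3 N and angle between the y axis of shim3_mid and the y axis of vise, either way round below 0.15 rad and angle between shim3_mid's own z axis and vertical below 0.12 rad and x of shim3_mid in the frame of vise between -0.012 and 0.012 m and z of shim3_mid in the frame of vise between 0.038 and 0.046 m and y of shim3_mid in the frame of jaw_face above 0.004 m and y of shim3_mid in the frame of model_face below -0.004 m) or (contact force between jaw and shim4 above 3 N and angle between the y axis of shim4_mid and the y axis of vise, either way round below 0.15 rad and angle between shim4_mid's own z axis and vertical below 0.12 rad and x of shim4_mid in the frame of vise between -0.012 and 0.012 m and z of shim4_mid in the frame of vise between 0.038 and 0.046 m and y of shim4_mid in the frame of jaw_face above 0.004 m and y of shim4_mid in the frame of model_face below -0.004 m)) and ((contact force between model and shim1 above 3 N and angle between the y axis of shim1_mid and the y axis of vise, either way round below 0.15 rad and angle between shim1_mid's own z axis and vertical below 0.12 rad and x of shim1_mid in the frame of vise between -0.012 and 0.012 m and z of shim1_mid in the frame of vise between 0.038 and 0.046 m and y of shim1_mid in the frame of jaw_face above 0.004 m and y of shim1_mid in the frame of model_face below -0.004 m) or (contact force between model and shim2 above 3 N and angle between the y axis of shim2_mid and the y axis of vise, either way round below 0.15 rad and angle between shim2_mid's own z axis and vertical below 0.12 rad and x of shim2_mid in the frame of vise between -0.012 and 0.012 m and z of shim2_mid in the frame of vise between 0.038 and 0.046 m and y of shim2_mid in the frame of jaw_face above 0.004 m and y of shim2_mid in the frame of model_face below -0.004 m) or (contact force between model and shim3 above 3 N and angle between the y axis of shim3_mid and the y axis of vise, either way round below 0.15 rad and angle between shim3_mid's own z axis and vertical below 0.12 rad and x of shim3_mid in the frame of vise between -0.012 and 0.012 m and z of shim3_mid in the frame of vise between 0.038 and 0.046 m and y of shim3_mid in the frame of jaw_face above 0.004 m and y of shim3_mid in the frame of model_face below -0.004 m) or (contact force between model and shim4 above 3 N and angle between the y axis of shim4_mid and the y axis of vise, either way round below 0.15 rad and angle between shim4_mid's own z axis and vertical below 0.12 rad and x of shim4_mid in the frame of vise between -0.012 and 0.012 m and z of shim4_mid in the frame of vise between 0.038 and 0.046 m and y of shim4_mid in the frame of jaw_face above 0.004 m and y of shim4_mid in the frame of model_face below -0.004 m)) and contact force between model and stop above 3 N and angle between model_mid's own z axis and vertical below 0.1 rad and value of joint jaw between 0.001 and 0.0275 m), for 0.2 s.
At the end, for the whole second after the job is handed in: Fingers still press the jaw; jaw, packing pieces, model and stop press on each other, each over 3 N, jaw short of its end of travel; end pieces on the bed, square within 0.15 rad, upright within 0.12 rad, centred within 12 mm; model upright within 0.1 rad (all of step 2 and contact force between the fingers and jaw above 1 N); the arm keeps its last pose, push and grip.
It fails at once if the first carver is shifted by more than 30 mm or tipped (distance of carver1 from where it was at the start of the episode above 0.03 m or angle between carver1's own z axis and vertical above 0.5 rad).
It fails at once if the second carver is shifted by more than 30 mm or tipped (distance of carver2 from where it was at the start of the episode above 0.03 m or angle between carver2's own z axis and vertical above 0.5 rad).
It fails at once if the jar of pins is shifted by more than 30 mm or tipped (distance of jar from where it was at the start of the episode above 0.03 m or angle between jar's own z axis and vertical above 0.5 rad).
It fails at once if the wax pot is shifted by more than 30 mm or tipped (distance of waxpot from where it was at the start of the episode above 0.03 m or angle between waxpot's own z axis and vertical above 0.5 rad).
It fails at once if the spare stone cast is shifted by more than 30 mm or tipped (distance of cast2 from where it was at the start of the episode above 0.03 m or angle between cast2's own z axis and vertical above 0.5 rad).
It also fails if it takes over 72 s, if anything falls off the work surface, if the arm or the gripper's body presses on something with over 40 N, if the wrist force passes 120 N, or if a joint passes its speed limit or range.

## Working session

There is one attempt and no reset: what is moved stays moved. The work goes in short steps, Python scripts to look and compute and a shell command to move; the robot and the scene stay as the last step left them, time stands still between calls to the robot, and variables do not carry over. Pictures are saved under pics/ and viewed, and the job is handed in when it is done.

```bash
mkdir -p pics; ls; cat > h.py <<'E'
import numpy as np, cv2
from rig import manip, eyes, recognise, regions_of, mark_of
def save(im,name,crop=None,scale=1):
    f=im["frame"][:,:,::-1].copy()
    if crop: l,t,w,h=crop; f=f[t:t+h,l:l+w]
    if scale!=1: f=cv2.resize(f,None,fx=scale,fy=scale,interpolation=cv2.INTER_CUBIC)
    cv2.imwrite("pics/"+name,f)
def ray(im,row,col):
    R=cv2.Rodrigues(np.array(im["rvec"],float))[0]; t=np.array(im["tvec"],float).ravel()
    K=np.array(im["K"],float)
    d=R.T@np.linalg.solve(K,[col,row,1.]); c=-R.T@t
    return c,d
def atz(im,row,col,z):
    c,d=ray(im,row,col); return c+d*(z-c[2])/d[2]
def proj(im,P):
    p,_=cv2.projectPoints(np.array(P,float).reshape(-1,3),np.array(im["rvec"],float),np.array(im["tvec"],float),np.array(im["K"],float),None)
    return p.reshape(-1,2)
E
python3 - <<'E'
from h import *
for n in("scene","top"):
    im=eyes.get_image(n); save(im,n+"0.png"); print(n,ray(im,240,320)[0])
    for t in["vise","jaw_face","jaw_post","model_face","stop_face","shim1_mid","carver1","carver2","jar","waxpot","cast2"]:
        print(t,[(np.round(m["point"]),round(m["confidence"],2)) for m in mark_of(im,t)][:8])
print(manip.grip_point_offset,manip.get_state())
E
```

```text
pics
scene [ 1.00540447 -0.23543307  0.65104555]
vise [(array([244., 375.]), 0.88)]
jaw_face [(array([243., 362.]), 0.92)]
jaw_post [(array([232., 336.]), 0.76)]
model_face [(array([235., 395.]), 0.73)]
stop_face [(array([231., 417.]), 0.84)]
shim1_mid [(array([291., 274.]), 0.8), (array([307., 238.]), 0.68), (array([343., 219.]), 0.61)]
carver1 [(array([176., 326.]), 0.62), (array([292., 200.]), 0.52), (array([231., 416.]), 0.18)]
carver2 [(array([176., 326.]), 0.62), (array([292., 200.]), 0.52), (array([231., 416.]), 0.18)]
jar [(array([340., 370.]), 0.95)]
waxpot [(array([245., 376.]), 0.73), (array([263., 498.]), 0.56)]
cast2 [(array([375., 305.]), 0.68)]
top [0.46542905 0.0140282  1.04378395]
vise [(array([244., 263.]), 0.7), (array([326., 415.]), 0.41)]
jaw_face [(array([244., 281.]), 0.64)]
jaw_post [(array([244., 305.]), 0.66)]
model_face [(array([232., 243.]), 0.68)]
stop_face [(array([227., 220.]), 0.6)]
shim1_mid [(array([238., 428.]), 0.83), (array([206., 451.]), 0.65), (array([228., 388.]), 0.53), (array([319., 487.]), 0.5)]
carver1 [(array([363., 255.]), 0.76), (array([
[... 252 characters left out ...]

-0.0187 {'clock': 1.2, 'qpos': array([-1.46199179e+00,  2.75896568e-01,  1.50492223e+00,  2.82562516e-06,
        1.36066253e+00, -1.21006452e-01]), 'qd': array([ 3.76388163e-04, -6.92792104e-05,  1.72885961e-03,  1.60764766e-03,
       -8.24098867e-04,  7.23083789e-04]), 'effort': array([-9.17383149e-04, -4.16677201e+01, -2.46097702e+01, -7.28524574e-04,
        1.32779687e-04,  8.76168855e-06]), 'position': array([ 0.1309772 , -0.55991972,  0.2313211 ]), 'ee_rot': array([ 3.86293395e-05,  7.83515446e-01, -6.21372305e-01,  4.01031180e-05]), 'contact_force': array([-0.11106511,  0.47861489, -0.30944017]), 'moment': array([-0.03945704, -0.02898995, -0.00711612]), 'width': 0.0853278704330542}
```

View pics/scene0.png

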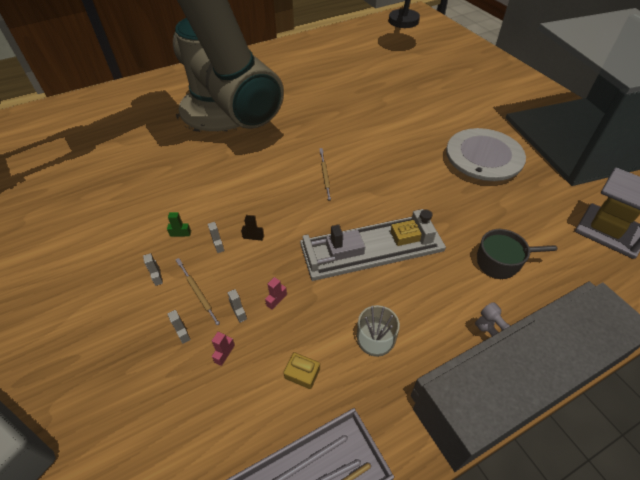

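View pics/top0.png

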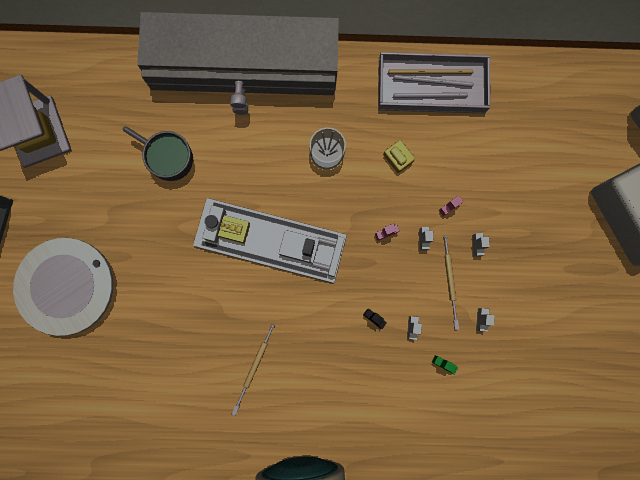

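Aluminium pieces in the top view are at about (427,238), (481,243), (485,319) and (414,327). The look-alikes are pink at (387,232) and (451,206), black at (374,319) and green at (445,364), and I leave those alone. The vise runs from the jaw at right (300,246) to the stop at left (210,222).

```bash
python3 - <<'E'
from h import *
im=eyes.get_image("top"); save(im,"t1_sh.png",(360,190,150,190),4*0.78); save(im,"t1_v.png",(185,190,170,100),4.5)
im2=eyes.get_image("scene"); save(im2,"s1_v.png",(290,195,170,90),4.5); save(im2,"s1_sh.png",(130,190,180,180),3.2)
for n,i in(("top",im),("scene",im2)):
    for r in regions_of(i,"shim1_mid"):
        m=r["mask"].astype(np.uint8); c=i["frame"][r["mask"]].mean(0)
        print(n,r["bbox"],round(r["confidence"],2),np.round(c),m.sum())
np.save("K.npy",im["K"]);print(im["K"],im["rvec"],im["tvec"])
print("top stop/jaw:")
for nm,z in(("jaw_face",.026),("jaw_post",.056),("model_face",.025),("stop_face",.026),("model_mid",.025),("vise",0)):
    for i in(im,im2):
        for m in mark_of(i,nm)[:1]: print(nm,np.round(atz(i,*m["point"],z),4),m["confidence"])
E
```

```text
top [374.5, 221.4, 23.6, 21.1] 0.67 [118.  80.  92.] 234
top [441.0, 198.0, 22.0, 15.4] 0.67 [116.  73.  88.] 162
top [415.4, 229.0, 17.7, 23.3] 0.57 [98. 96. 93.] 303
scene [265.9, 275.0, 19.8, 35.5] 0.86 [108.  55.  60.] 436
scene [230.0, 291.5, 13.6, 26.1] 0.67 [107. 101.  91.] 295
scene [208.5, 331.4, 26.6, 36.1] 0.67 [107.  54.  59.] 521
[[582.28241585   0.         319.59237206]
 [  0.         582.28241585 246.45229116]
 [  0.           0.           1.        ]] [ 2.19714698 -2.14125225  0.13621991] [-0.01242091  0.57986012  0.98484206]
top stop/jaw:
jaw_face [0.5882 0.0669 0.026 ] 0.83
jaw_face [0.586  0.0688 0.026 ] 0.96
jaw_post [0.5787 0.0317 0.056 ] 0.97
jaw_post [0.5684 0.0242 0.056 ] 0.69
model_face [0.5984 0.1345 0.025 ] 0.58
model_face [ 0.5547 -0.2353  0.025 ] 0.34
stop_face [0.6086 0.1772 0.026 ] 0.7
stop_face [0.6069 0.1758 0.026 ] 0.84
model_mid [0.6048 0.1473 0.025 ] 0.74
model_mid [0.598  0.1509 0.025 ] 0.92
vise [0.5933 0.1027 0.    ] 0.7
vise [0.5861 0.1056 0.    ] 0.66
```

View pics/t1_sh.png

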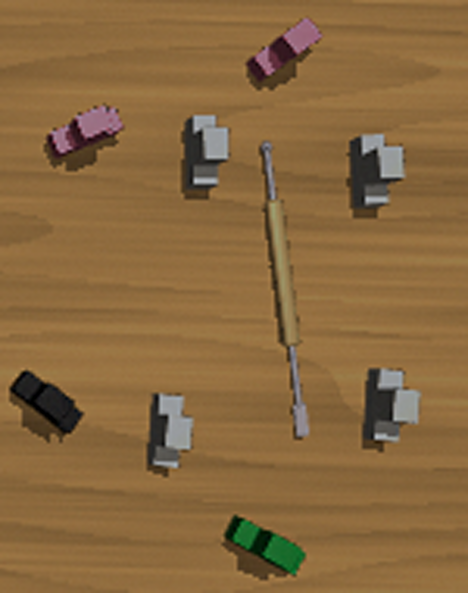

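View pics/t1_v.png

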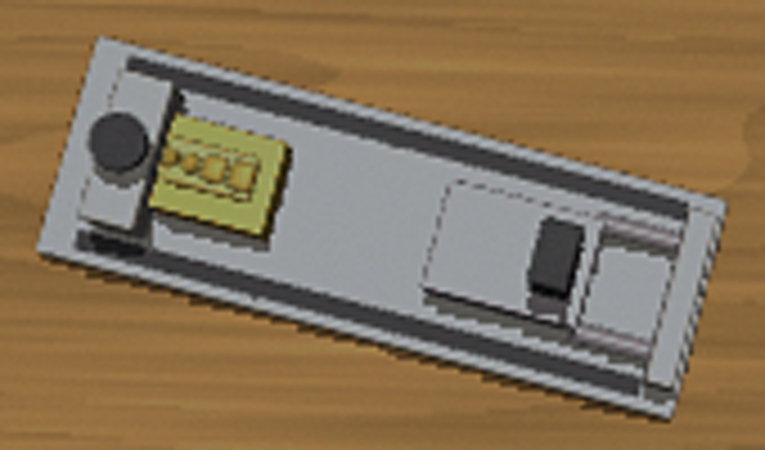

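View pics/s1_v.png

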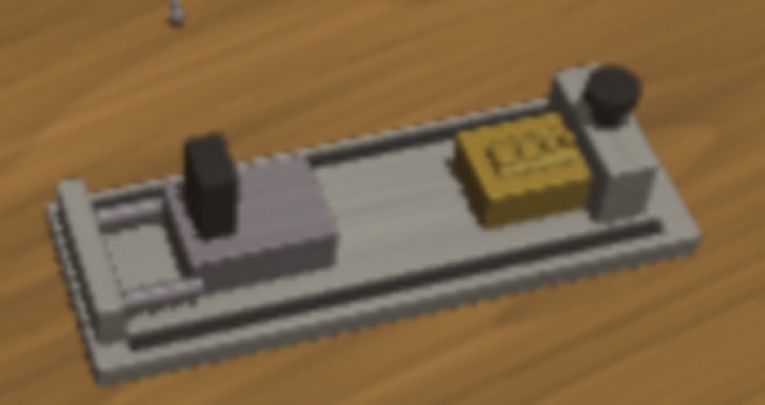

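View pics/s1_sh.png

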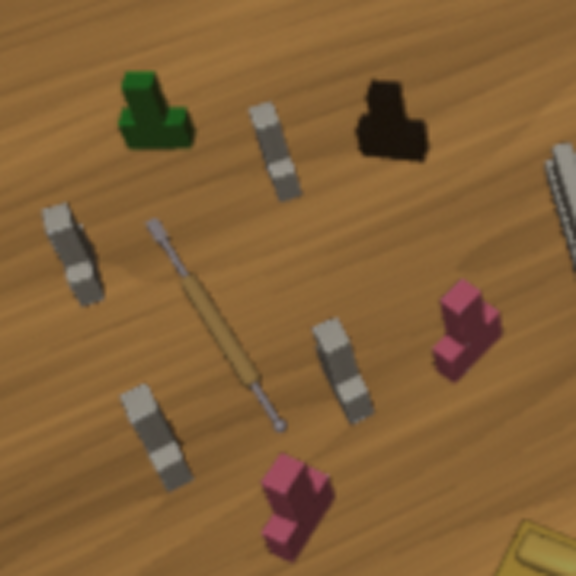

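```bash
cat > fit.py <<'E'
from h import *
from scipy.optimize import minimize
def box(cx,cy,sx,sy,z0,z1):
    return np.array([[cx+a*sx/2,cy+b*sy/2,z] for a in(-1,1) for b in(-1,1) for z in(z0,z1)])
PL=box(0,0,.04,.014,0,.024); TB=box(0,0,.018,.014,.024,.056)
def tf(P,x,y,th,z=0):
    c,s=np.cos(th),np.sin(th)
    return np.c_[x+c*P[:,0]-s*P[:,1],y+s*P[:,0]+c*P[:,1],P[:,2]+z]
def render(im,parts,p,shape,off,sc,z=0):
    m=np.zeros(shape,np.uint8)
    for P in parts:
        q=(proj(im,tf(P,*p,z))-off+0.5)*sc
        h=cv2.convexHull(np.round(q*16).astype(np.int32).reshape(-1,1,2))
        cv2.fillConvexPoly(m,h,1,shift=4)
    return m
def fitmask(items,parts,p0,z=0):
    # items: (im, boolmask); IoU in both
    sc=4; data=[]
    for im,m in items:
        ys,xs=np.where(m); l,t=xs.min()-8,ys.min()-8; r,b=xs.max()+9,ys.max()+9
        c=cv2.resize(m[t:b,l:r].astype(np.float32),None,fx=sc,fy=sc,interpolation=cv2.INTER_LINEAR)>.5
        data.append((im,c,np.array([l,t])))
    def cost(p):
        k=0
        for im,c,off in data:
            r=render(im,parts,p,c.shape,off,sc,z)>0
            k+=1-(r&c).sum()/max(1,(r|c).sum())
        return k/len(data)
    best=None
    for d in(0,.2,-.2,.4,-.4):
        S=np.array([p0]+[np.array(p0)+e for e in([.006,0,0],[0,.006,0],[0,0,.25])])
        S[:,2]+=d
        r=minimize(cost,S[0],method="Nelder-Mead",options=dict(initial_simplex=S,xatol=1e-5,fatol=1e-5,maxiter=400))
        if best is None or r.fun<best.fun: best=r
    return best.x,best.fun
def gray(im):
    h=cv2.cvtColor(im["frame"],cv2.COLOR_RGB2HSV); f=im["frame"].astype(int)
    return (h[...,1]<85)&(h[...,2]>45)
def comp(m,row,col,r=22):
    # component nearest to the pixel
    n,l,st,ce=cv2.connectedComponentsWithStats(m.astype(np.uint8),connectivity=8)
    d=[np.hypot(*(ce[i]-[col,row])) if st[i,4]>60 else 1e9 for i in range(n)]
    return l==int(np.argmin(d))
E
python3 - <<'E'
from fit import *
it=eyes.get_image("top"); isc=eyes.get_image("scene")
gt,gs=gray(it),gray(isc)
pv=it["frame"].copy(); pv2=isc["frame"].copy()
for (c,r) in((427,238),(481,243),(485,319),(414,327)):
    g=atz(it,r,c,.028); uv=proj(isc,[g])[0]
    m=comp(gt,r,c); m2=comp(gs,uv[1],uv[0])
    a=fitmask([(it,m)],[PL,TB],[g[0],g[1],0]); b=fitmask([(isc,m2)],[PL,TB],[g[0],g[1],0]); p=fitmask([(it,m),(isc,m2)],[PL,TB],[g[0],g[1],0])
    print(m.sum(),m2.sum(),"top",np.round(a[0],4),round(a[1],3),"scene",np.round(b[0],4),round(b[1],3),"both",np.round(p[0],4),round(p[1],3))
# vise
pc=np.array([[100,38],[725,203],[672,415],[40,250]])/4.5+[185,190]-0.5
W=np.array([atz(it,y,x,.014) for x,y in pc]); print(np.round(W,4)); 
print(np.round([np.linalg.norm(W[i]-W[(i+1)%4]) for i in range(4)],4), W.mean(0))
pc=np.array([[50,203],[555,70],[700,240],[100,375]])/4.5+[290,195]-0.5
E
```

```text
120 301 top [ 0.6016 -0.1848  0.0042] 0.562 scene [ 0.5999 -0.1853 -0.0291] 0.09 both [ 0.6012 -0.1853 -0.0319] 0.339
194 312 top [ 0.5935 -0.282  -0.0067] 0.434 scene [ 0.5912 -0.2822  0.0903] 0.093 both [ 0.5932 -0.2821  0.0969] 0.281
200 293 top [ 0.4607 -0.2883 -0.1063] 0.425 scene [ 0.4584 -0.2897  0.004 ] 0.118 both [ 0.4602 -0.2896 -0.0066] 0.282
198 231 top [ 0.4435 -0.1647 -0.0988] 0.314 scene [ 0.4418 -0.1658 -0.11  ] 0.109 both [ 0.4432 -0.1658 -0.1096] 0.225
[[ 0.6642  0.2067  0.014 ]
 [ 0.6046 -0.0436  0.014 ]
 [ 0.52   -0.0244  0.014 ]
 [ 0.5787  0.2263  0.014 ]]
[0.2573 0.0867 0.2575 0.0878] [0.59186886 0.09124369 0.014     ]
```

```bash
python3 - <<'E'
from fit import *
it=eyes.get_image("top"); isc=eyes.get_image("scene")
th=-.232; u=np.array([-np.sin(th),np.cos(th)]); x=np.array([np.cos(th),np.sin(th)])
C=np.array([.5919,.0912])
# crop pixel corners -> vise coords along axis
def toV(P): d=P[:2]-C; return round(d@x*1e3,1),round(d@u*1e3,1)
def T(cx,cy): return cy/4.5+190-.5, cx/4.5+185-.5
def S(cx,cy): return cy/4.5+195-.5, cx/4.5+290-.5
print("jaw top front edge (z=.038): top", toV(atz(it,*T(448,182),.038)),toV(atz(it,*T(424,290),.038)))
print("jaw scene front top", toV(atz(isc,*S(308,155),.038)),toV(atz(isc,*S(336,236),.038)), "bottom",toV(atz(isc,*S(336,266),.014)))
print("model top front (z=.036)", toV(atz(it,*T(290,140),.036)),toV(atz(it,*T(272,238),.036)))
print("model scene top", toV(atz(isc,*S(458,130),.036)),toV(atz(isc,*S(484,193),.036)),"bottom",toV(atz(isc,*S(488,226),.014)))
print("stop face top z=.048", toV(atz(it,*T(180,82),.048)),toV(atz(it,*T(142,238),.048)))
print("stop scene", toV(atz(isc,*S(553,97),.048)),toV(atz(isc,*S(597,185),.048)))
print("post top z=.074", toV(atz(it,*T(564,255),.074)), "scene",toV(atz(isc,*S(208,145),.074)))
hs=cv2.cvtColor(it["frame"],cv2.COLOR_RGB2HSV)
print(hs[228:250,416:438,1]);print(hs[228:250,416:438,2])
E
```

```text
jaw top front edge (z=.038): top (np.float64(20.4), np.float64(-21.9)) (np.float64(-22.6), np.float64(-23.9))
jaw scene front top (np.float64(-21.2), np.float64(-23.8)) (np.float64(22.7), np.float64(-26.4)) bottom (np.float64(19.8), np.float64(-23.8))
model top front (z=.036) (np.float64(20.8), np.float64(41.8)) (np.float64(-17.9), np.float64(38.3))
model scene top (np.float64(-19.2), np.float64(41.7)) (np.float64(15.9), np.float64(39.6)) bottom (np.float64(16.7), np.float64(44.0))
stop face top z=.048 (np.float64(30.2), np.float64(86.9)) (np.float64(-31.6), np.float64(84.5))
stop scene (np.float64(-16.3), np.float64(81.2)) (np.float64(33.1), np.float64(79.6))
post top z=.074 (np.float64(0.4), np.float64(-73.7)) scene (np.float64(-7.4), np.float64(-71.6))
[[144 146 148 134  38   5  14  12  13  13  13  13  18 102 144 144 146 145
  144 143 145 143]
 [143 140 147  92   7  16   8  11  11   8  11  11  18 110 153 150 146 145
  144 146 145 143]
 [146 148 147  92   6  28  11   9  10   3   6   8   9  86 123 115 112 149
  147 145 144 146]
 [144 147 148  88  30  26  11  12   8   5  11  13  14  
[... 3059 characters left out ...]
6  46  43  44  87 131 130 127
  128 125 125 125]
 [133 135  78  61  42  35  85  82  81  81  81  79  78  95 131 129 129 126
  128 127 127 125]
 [137 140  81  62  44  33  92  90  89  92  89  89  87  97 132 135 131 129
  131 130 130 130]
 [141 146  83  61  42  31  88  89  87  86  88  85  85  96 133 134 135 134
  132 132 132 132]
 [136 140  81  60  46  30  88  90  89  88  89  87  86  99 132 133 133 131
  131 132 131 130]
 [138 142  81  57  43  31 169 169 167 167 168 166 170 145 131 130 130 130
  130 129 129 129]
 [144 148  84  60  45  29 168 168 168 167 165 167 169 150 141 137 136 136
  136 137 134 135]
 [147 150  87  62  42  43  48  44  45  47  45  45  48  97 137 139 138 139
  138 139 139 136]]
```

```bash
sed -i 's/return (h\[...,1\]<85).*/return h[...,1]<lim/; s/def gray(im):/def gray(im,lim=75):/' fit.py
cat > g.py <<'E'
from fit import *
it=eyes.get_image("top"); isc=eyes.get_image("scene")
gt,gs=gray(it),gray(isc)
for (c,r) in((427,238),(481,243),(485,319),(414,327)):
    g=atz(it,r,c,.028); uv=proj(isc,[g])[0]
    m=comp(gt,r,c); m2=comp(gs,uv[1],uv[0])
    a=fitmask([(it,m)],[PL,TB],[g[0],g[1],0]); b=fitmask([(isc,m2)],[PL,TB],[g[0],g[1],0]); p=fitmask([(it,m),(isc,m2)],[PL,TB],[g[0],g[1],0])
    print(m.sum(),m2.sum(),"top",np.round(a[0],4),round(a[1],3),"scene",np.round(b[0],4),round(b[1],3),"both",np.round(p[0],4),round(p[1],3))
for nm,im in(("t",it),("s",isc)):
    h=cv2.cvtColor(im["frame"],cv2.COLOR_RGB2HSV)
    c=proj(im,[[.592,.091,.014]])[0]
    m=gray(im); yy=(h[...,0]>20)&(h[...,0]<35)&(h[...,1]>130)&(h[...,2]>40)
    print(nm, h[int(proj(im,[[.603,.15,.036]])[0][1]),int(proj(im,[[.603,.15,.036]])[0][0])])
    cv2.imwrite(f"pics/g_{nm}.png",cv2.resize((m*120+0).astype(np.uint8)[int(c[1])-60:int(c[1])+60,int(c[0])-85:int(c[0])+85],None,fx=4,fy=4))
E
python3 g.py
```

```text
265 294 top [ 0.6018 -0.184   0.0306] 0.104 scene [ 0.5995 -0.1852 -0.0365] 0.106 both [ 0.6016 -0.1853  0.0015] 0.127
314 304 top [ 0.5935 -0.2809  0.0507] 0.087 scene [ 0.5918 -0.282   0.0925] 0.103 both [ 0.5932 -0.2816  0.094 ] 0.119
312 285 top [ 0.4606 -0.288  -0.0964] 0.099 scene [ 0.4583 -0.2898  0.0157] 0.135 both [ 0.4603 -0.2888 -0.0346] 0.146
252 223 top [ 0.4436 -0.1646 -0.1016] 0.12 scene [ 0.4411 -0.1656 -0.1099] 0.13 both [ 0.4431 -0.1655 -0.1167] 0.144
t [ 27 115 118]
s [ 21 162 137]
```

View pics/g_t.png

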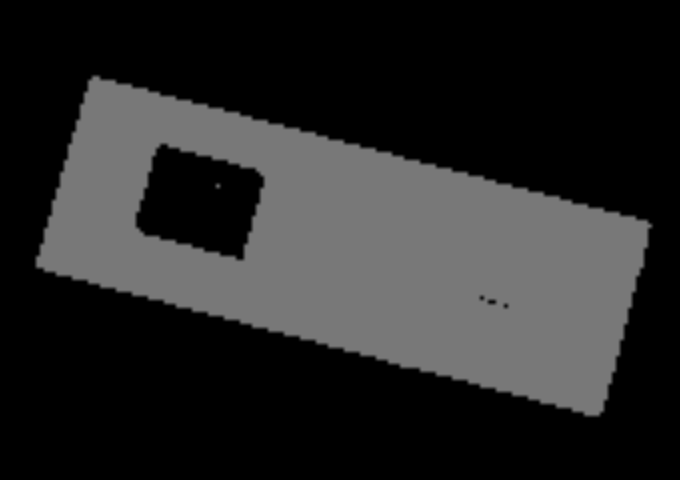

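The mask shows the vise bed cleanly: corners at about (92,77), (650,222), (600,415), (38,268) in the crop, with the model as the hole.

```bash
cat > v.py <<'E'
from fit import *
it=eyes.get_image("top"); isc=eyes.get_image("scene")
BED=[box(0,0,.09,.26,0,.014)]
m=comp(gray(it),244,265); m2=comp(gray(isc),245,370)
m=cv2.morphologyEx(m.astype(np.uint8),cv2.MORPH_CLOSE,np.ones((3,3)))
def fill(m):
    c,_=cv2.findContours(m.astype(np.uint8),cv2.RETR_EXTERNAL,cv2.CHAIN_APPROX_NONE); o=np.zeros(m.shape,np.uint8); cv2.drawContours(o,[max(c,key=len)],-1,1,-1); return o>0
m=fill(m)
vt=fitmask([(it,m)],BED,[.592,.091,-.232]); print("bed top",np.round(vt[0],4),vt[1])
BS=BED+[box(0,.13-.0365,.06,.022,.014,.048)]
m2=fill(m2)
print("bed scene",[np.round(q,4) for q in fitmask([(isc,m2)],BED,[.592,.091,-.232])])
C=vt[0][:2]; th=vt[0][2]; u=np.array([-np.sin(th),np.cos(th)]); x=np.array([np.cos(th),np.sin(th)])
h=cv2.cvtColor(it["frame"],cv2.COLOR_RGB2HSV)
y=(h[...,1]>75)&m; y=comp(y,229,233)
for z1 in(.022,):
    f=fitmask([(it,y)],[box(0,0,.038,.046,.014,.014+z1)],[.603,.148,-.232])
    d=f[0][:2]-C; print("model top",np.round(f[0],4),f[1],"axis",d@x,d@u)
h=cv2.cvtColor(isc["frame"],cv2.COLOR_RGB2HSV)
y=(h[...,1]>85)&m2; y=comp(y,232,406)
f=fitmask([(isc,y)],[box(0,0,.038,.046,.014,.036)],[.603,.148,-.232])
d=f[0][:2]-C; print("model scene",np.round(f[0],4),f[1],"axis",d@x,d@u, y.sum())
E
python3 v.py
```

```text
bed top [ 0.5923  0.0918 -0.2324] 0.01648204095334005
bed scene [array([ 0.589 ,  0.0911, -0.2311]), np.float64(0.0607)]
model top [ 0.6079  0.155  -0.2418] 0.0374423963133641 axis 0.0006208746392703743 0.06506968008479054
model scene [ 0.6059  0.154  -0.2337] 0.042053307008884544 axis -0.0011294231687306764 0.06371015516561868 610
```

```bash
cat > to.py <<'E'
import sys,numpy as np
from h import manip
from scipy.spatial.transform import Rotation as Ro
s=manip.get_state(); q=s["ee_rot"]; R=Ro.from_quat([q[1],q[2],q[3],q[0]]).as_matrix(); p=s["position"]
yaw=np.degrees(np.arctan2(R[1,0],R[0,0]))
print("t",round(s["clock"],2),"p",np.round(p,4),"yaw",round(yaw,2),"tilt z",np.round(R[:,2],3),"w",round(s["width"],4),"F",np.round(s["contact_force"],1))
if len(sys.argv)>1:
    T=np.array([float(a) for a in sys.argv[1:4]]); print("shift tool mm",np.round(R.T@(T-p)*1e3,1))
    if len(sys.argv)>4:
        ty=float(sys.argv[4]); print("turn about tool z",round(-((ty-yaw+90)%180-90),1)," world shift",np.round((T-p)*1e3,1))
E
python3 -m inch '[[0.5,0,0,0,-7],[0.5,0,0,0,-7],[0.5,0,0,0,-7],[0.5,0,0,0,-7],[0.5,0,0,0,-7],[0.5,0,0,0,-7],[0.5,0,0,0,-7],[0.5,0,0,0,-7],[0.5,0,0,0,-7],[0.5,0,0,0,-7],[0.5,0,0,0,-7]]' 40; python3 to.py .6007 -.1846 .10 0
```

```text
clock: 3.32
position: [0.131, -0.5599, 0.2313]
ee_rot: [0.0, 1.0, 0.018, 0.0]
contact_force: [0.8, -0.2, -0.4]
width: 0.0645
t 3.32 p [ 0.131  -0.5599  0.2313] yaw 2.09 tilt z [ 0. -0. -1.] w 0.0645 F [ 0.8 -0.2 -0.4]
shift tool mm [ 483.1 -358.   131.3]
turn about tool z 2.1  world shift [ 469.7  375.3 -131.3]
```

```bash
python3 -m inch '[[0.3,31,-23,0,2],[0.3,31,-23,0,0],[0.3,31,-23,0,0],[0.3,31,-23,0,0],[0.3,31,-23,0,0],[0.3,31,-23,0,0],[0.3,31,-23,0,0],[0.3,31,-23,0,0],[0.3,31,-23,5,0],[0.3,31,-23,10,0],[0.3,31,-23,15,0],[0.3,31,-23,15,0],[0.3,31,-23,15,0],[0.3,31,-23,15,0],[0.3,31,-23,15,0],[0,18,-13,20,0],[0,0,0,0,0]]'; python3 to.py .6007 -.1846 .08 0
```

```text
clock: 4.73
position: [0.629, -0.1937, 0.1195]
ee_rot: [0.006, 1.0, -0.001, 0.004]
contact_force: [-0.4, -0.3, -0.7]
width: 0.0428
t 4.73 p [ 0.629  -0.1937  0.1195] yaw -0.09 tilt z [ 0.009 -0.012 -1.   ] w 0.0428 F [-0.4 -0.3 -0.7]
shift tool mm [-28.7  -9.5  39.2]
turn about tool z -0.1  world shift [-28.3   9.1 -39.5]
```

```bash
python3 -m inch '[[0,-14,-5,10,0],[0,-14,-4,10,0],[0,0,0,10,0],[0,0,0,0,0]]'; python3 to.py .6007 -.1846 .08 0; python3 - <<'E'
from h import *
i=eyes.get_image("scene"); save(i,"s2.png",(180,200,160,150),4); i=eyes.get_image("top"); save(i,"t2.png",(370,180,110,100),5)
E
```

```text
clock: 5.07
position: [0.6022, -0.1841, 0.0872]
ee_rot: [0.007, 1.0, 0.001, 0.004]
contact_force: [0.4, -0.4, 0.2]
width: 0.0424
t 5.07 p [ 0.6022 -0.1841  0.0872] yaw 0.17 tilt z [ 0.008 -0.013 -1.   ] w 0.0424 F [ 0.4 -0.4  0.2]
shift tool mm [-1.6  0.4  7.2]
turn about tool z 0.2  world shift [-1.5 -0.5 -7.2]
```

View pics/s2.png

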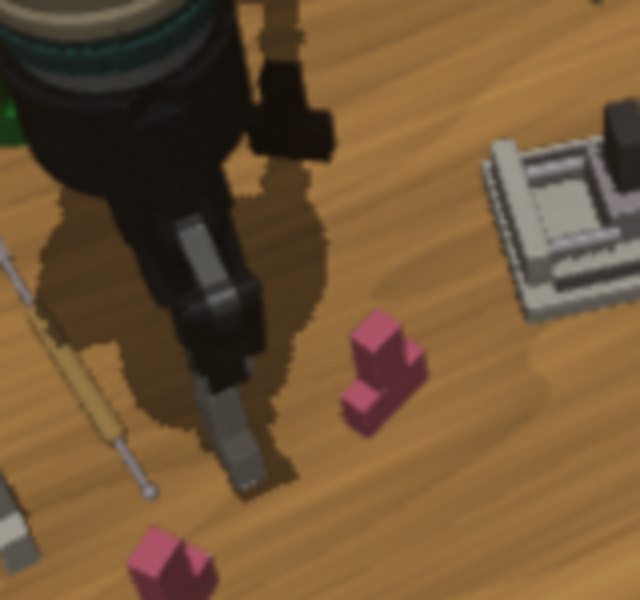

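The fingers straddle the aluminium piece at crop (240,440), clear of the pinks at (385,370) and (170,565). I'll descend.

```bash
python3 -m inch '[[0,-1.5,0.4,12,0],[0,0,0,15,0],[0,0,0,15,0],[0,0,0,10,0],[0,0,0,3,0],[0,0,0,0,0]]'; python3 to.py .6007 -.1846 .03 0
```

```text
clock: 5.67
position: [0.611, -0.1931, 0.0398]
ee_rot: [0.011, 1.0, -0.001, 0.014]
contact_force: [0.2, 0.6, -0.1]
width: 0.0427
t 5.67 p [ 0.611  -0.1931  0.0398] yaw -0.06 tilt z [ 0.028 -0.022 -0.999] w 0.0427 F [ 0.2  0.6 -0.1]
shift tool mm [-10.6  -8.7   9.3]
turn about tool z -0.1  world shift [-10.3   8.5  -9.8]
```

```bash
python3 -m inch '[[0,-5,-4,0,0],[0,-3,-2.5,0,0],[0,0,0,0,0],[0,0,0,0,0]]'; python3 to.py .6007 -.1846 .03 0
```

```text
clock: 6.0
position: [0.604, -0.1871, 0.042]
ee_rot: [0.012, 1.0, -0.001, 0.016]
contact_force: [0.2, -0.5, 0.1]
width: 0.0428
t 6.0 p [ 0.604  -0.1871  0.042 ] yaw -0.1 tilt z [ 0.032 -0.024 -0.999] w 0.0428 F [ 0.2 -0.5  0.1]
shift tool mm [-3.6 -2.8 11.8]
turn about tool z -0.1  world shift [ -3.3   2.5 -12. ]
```

```bash
python3 -m inch '[[0,-3,-2,4,0],[0,-1.5,-1.5,4,0],[0,-1,-1,3,0],[0,0,0,0,0]]'; python3 to.py .6007 -.1846 .03 0
```

```text
clock: 6.33
position: [0.5989, -0.1823, 0.0313]
ee_rot: [0.013, 1.0, -0.001, 0.017]
contact_force: [0.4, -0.5, -0.2]
width: 0.0424
t 6.33 p [ 0.5989 -0.1823  0.0313] yaw -0.07 tilt z [ 0.035 -0.025 -0.999] w 0.0424 F [ 0.4 -0.5 -0.2]
shift tool mm [1.8 2.3 1.4]
turn about tool z -0.1  world shift [ 1.8 -2.3 -1.3]
```

```bash
python3 -m inch '[[0,1.8,2.2,0.5,0],[0,0,0,0,0],[-1,0,0,0,0],[-1,0,0,0,0],[-1,0,0,0,0],[-1,0,0,0,0],[-1,0,0,0,0],[-1,0,0,0,0]]' 40; python3 to.py .6007 -.1846 .03 0;python3 - <<'E'
from h import *
i=eyes.get_image("scene"); save(i,"s3.png",(180,200,160,150),4)
E
```

```text
clock: 7.0
position: [0.6008, -0.1849, 0.0307]
ee_rot: [0.012, 1.0, -0.001, 0.017]
contact_force: [-0.7, 1.2, -0.3]
width: 0.0171
t 7.0 p [ 0.6008 -0.1849  0.0307] yaw -0.07 tilt z [ 0.034 -0.025 -0.999] w 0.0171 F [-0.7  1.2 -0.3]
shift tool mm [-0.1 -0.4  0.7]
turn about tool z -0.1  world shift [-0.1  0.3 -0.7]
```

View pics/s3.png

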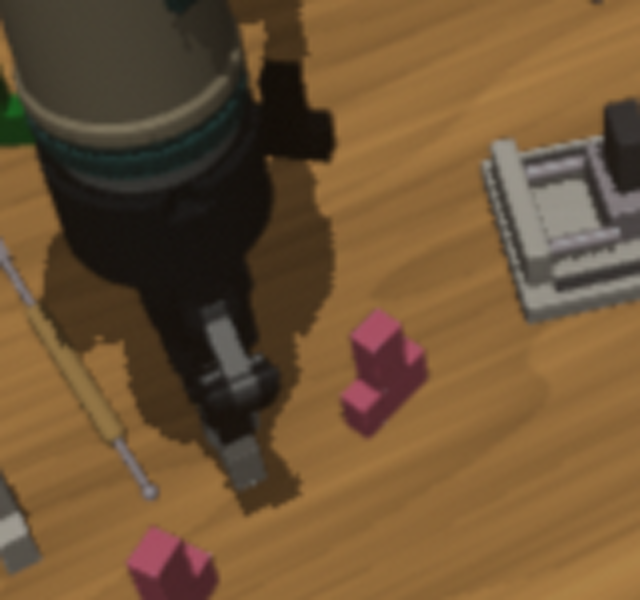

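```bash
python3 -m inch '[[-1,0,0,-8,0],[-1,0,0,-12,0],[-1,0,0,-12,0],[-1,0,0,-12,0],[-1,0,0,-12,0],[-1,0,0,-12,0],[-1,0,0,-12,0],[-1,0,0,-10,0],[-1,0,0,0,0]]'; python3 to.py .5976 .1195 .13 -13.3;python3 - <<'E'
from h import *
i=eyes.get_image("scene"); save(i,"s4.png",(180,180,160,150),4)
E
```

```text
clock: 7.8
position: [0.5975, -0.1822, 0.1269]
ee_rot: [0.012, 1.0, -0.001, 0.017]
contact_force: [1.1, -0.8, -0.5]
width: 0.017
t 7.8 p [ 0.5975 -0.1822  0.1269] yaw -0.07 tilt z [ 0.034 -0.024 -0.999] w 0.017 F [ 1.1 -0.8 -0.5]
shift tool mm [-1.000e-01 -3.015e+02 -1.040e+01]
turn about tool z 13.2  world shift [1.000e-01 3.017e+02 3.100e+00]
```

View pics/s4.png

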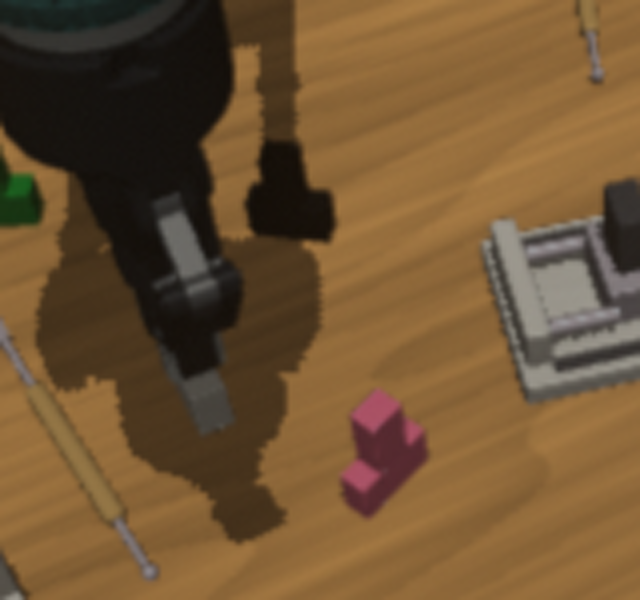

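```bash
python3 -m inch '[[-1,0,-18,-2,0],[-1,0,-28,-2,0],[-1,0,-28,-2,0],[-1,0,-28,-2,0],[-1,0,-28,-2,0],[-1,0,-28,-2,0],[-1,0,-28,-2,0],[-1,0,-28,-2,0],[-1,0,-20,-2,0],[-1,0,-10,0,0],[-1,0,0,0,0]]'; python3 to.py .5976 .1195 .13 -13.3
```

```text
clock: 8.77
position: [0.5931, 0.071, 0.1298]
ee_rot: [0.012, 1.0, -0.003, 0.01]
contact_force: [-0.2, -0.6, -0.1]
width: 0.0172
t 8.77 p [0.5931 0.071  0.1298] yaw -0.37 tilt z [ 0.02  -0.023 -1.   ] w 0.0172 F [-0.2 -0.6 -0.1]
shift tool mm [  4.2 -48.5  -1.2]
turn about tool z 12.9  world shift [ 4.5 48.5  0.2]
```

```bash
python3 -m inch '[[-1,2,-16,0,0],[-1,2,-16,0,0],[-1,0,-14,0,0],[-1,0,0,0,6],[-1,0,0,0,6],[-1,0,0,0,1],[-1,0,0,0,0]]'; python3 to.py .5976 .1195 .06 -13.3
```

```text
clock: 9.35
position: [0.5963, 0.1132, 0.1248]
ee_rot: [0.014, 0.992, -0.121, 0.009]
contact_force: [0.0, 0.1, -0.0]
width: 0.0174
t 9.35 p [0.5963 0.1132 0.1248] yaw -13.93 tilt z [ 0.014 -0.029 -0.999] w 0.0174 F [ 0.   0.1 -0. ]
shift tool mm [-1.6 -8.  64.6]
turn about tool z -0.6  world shift [  1.3   6.3 -64.8]
```

```bash
python3 -m inch '[[-1,0,-3,6,-0.5],[-1,0,-3,6,0],[-1,0,-2,6,0],[-1,0,-1,6,0],[-1,0,-1,6,0],[-1,0,0,0,0]]'; python3 to.py .5976 .1195 .06 -13.3; python3 - <<'E'
from h import *
i=eyes.get_image("scene"); save(i,"s5.png",(290,170,160,130),4.5);i=eyes.get_image("top"); save(i,"t5.png",(190,170,170,130),4.5)
E
```

```text
clock: 9.85
position: [0.599, 0.1208, 0.0905]
ee_rot: [0.014, 0.993, -0.115, 0.008]
contact_force: [-0.5, -0.1, 0.2]
width: 0.0169
t 9.85 p [0.599  0.1208 0.0905] yaw -13.14 tilt z [ 0.012 -0.03  -0.999] w 0.0169 F [-0.5 -0.1  0.2]
shift tool mm [-1.6  0.8 30.5]
turn about tool z 0.2  world shift [ -1.4  -1.3 -30.5]
```

View pics/s5.png

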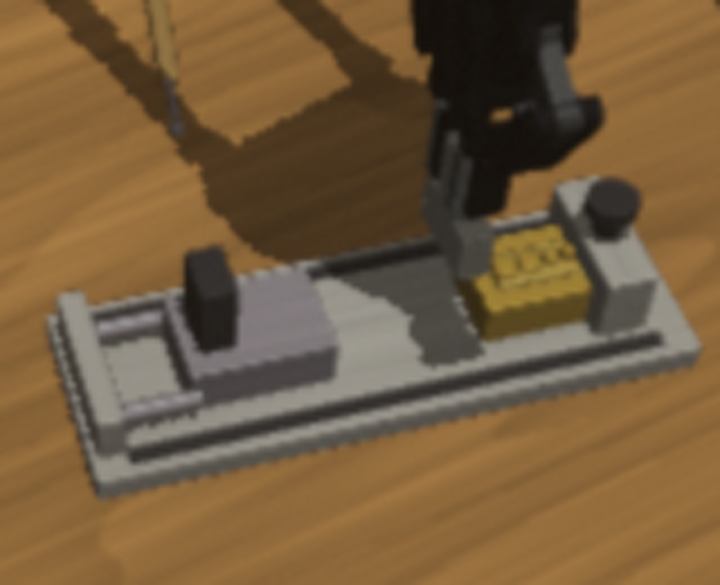

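```bash
python3 -m inch '[[-1,-1.5,0,7,0],[-1,-1,-1,7,0],[-1,0,-1,7,0],[-1,0,-1,7,0],[-1,0,-1,7,0],[-1,0,0,0,0]]'; python3 to.py .5976 .1195 .045 -13.3
```

```text
clock: 10.45
position: [0.5991, 0.1244, 0.0539]
ee_rot: [0.014, 0.993, -0.114, 0.01]
contact_force: [-0.1, -0.6, -0.9]
width: 0.0175
t 10.45 p [0.5991 0.1244 0.0539] yaw -13.13 tilt z [ 0.016 -0.03  -0.999] w 0.0175 F [-0.1 -0.6 -0.9]
shift tool mm [-0.5  4.9  9.1]
turn about tool z 0.2  world shift [-1.5 -4.9 -8.9]
```

```bash
python3 -m inch '[[-1,-0.5,3,2,0],[-1,0,2,3,0],[-1,0,0,2,0],[-1,0,0,0,0]]'; python3 to.py .5976 .1195 .045 -13.3
```

```text
clock: 10.78
position: [0.5972, 0.119, 0.0456]
ee_rot: [0.014, 0.993, -0.114, 0.009]
contact_force: [-0.4, -0.2, 0.7]
width: 0.0172
t 10.78 p [0.5972 0.119  0.0456] yaw -13.12 tilt z [ 0.015 -0.03  -0.999] w 0.0172 F [-0.4 -0.2  0.7]
shift tool mm [ 0.2 -0.6  0.6]
turn about tool z 0.2  world shift [ 0.4  0.5 -0.6]
```

```bash
python3 -m inch '[[-1,0,0,1,0],[-1,0,0,0,0]]'; python3 to.py .5976 .1195 .045 -13.3
```

```text
clock: 10.95
position: [0.5975, 0.1188, 0.0448]
ee_rot: [0.014, 0.993, -0.115, 0.009]
contact_force: [-1.3, 0.1, -0.9]
width: 0.017
t 10.95 p [0.5975 0.1188 0.0448] yaw -13.14 tilt z [ 0.015 -0.03  -0.999] w 0.017 F [-1.3  0.1 -0.9]
shift tool mm [-0.1 -0.7 -0.2]
turn about tool z 0.2  world shift [0.1 0.7 0.2]
```

```bash
python3 -m inch '[[-1,0,0,1,0],[-1,0,0,0,0],[-0.2,0,0,0,0],[-0.2,0,0,0,0],[-0.2,0,0,0,0]]'; python3 to.py .5976 .1195 .045 -13.3; python3 - <<'E'
from h import *
i=eyes.get_image("scene"); save(i,"s6.png",(290,170,160,130),4.5);i=eyes.get_image("top"); save(i,"t6.png",(190,170,170,130),4.5)
E
```

```text
clock: 11.37
position: [0.5987, 0.119, 0.0452]
ee_rot: [0.014, 0.993, -0.115, 0.011]
contact_force: [0.1, -0.0, -0.2]
width: 0.0343
t 11.37 p [0.5987 0.119  0.0452] yaw -13.14 tilt z [ 0.019 -0.03  -0.999] w 0.0343 F [ 0.1 -0.  -0.2]
shift tool mm [-1.2 -0.3  0.2]
turn about tool z 0.2  world shift [-1.1  0.5 -0.2]
```

View pics/s6.png

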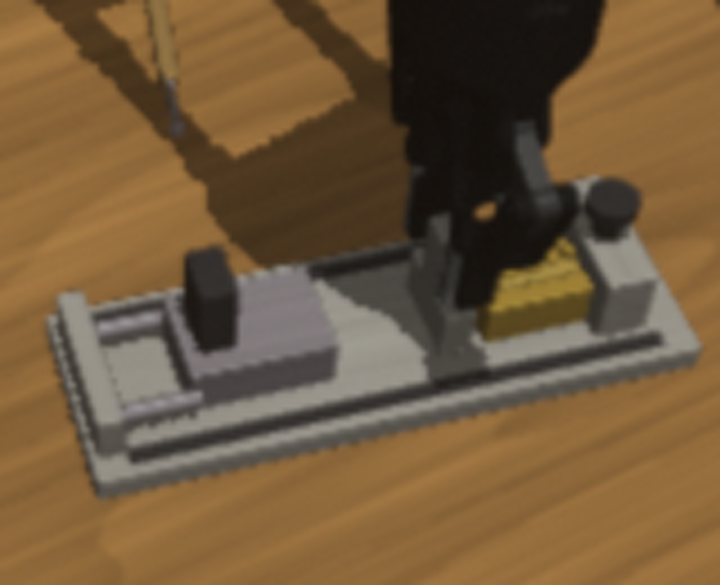

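```bash
python3 -m inch '[[0,-1,0,-6,0],[0,0,0,-8,0],[0,0,0,-10,0],[0,0,0,-12,0],[0,0,0,-12,0],[0,0,0,-12,0],[0,0,0,-12,0],[0,0,0,-6,0],[0,0,0,0,0]]'; python3 to.py .5927 -.2815 .12 4.6; python3 - <<'E'
from h import *
i=eyes.get_image("scene"); save(i,"s7.png",(290,170,160,130),4.5);i=eyes.get_image("top"); save(i,"t7.png",(190,170,170,130),4.5)
E
```

```text
clock: 12.22
position: [0.5968, 0.122, 0.1332]
ee_rot: [0.013, 0.993, -0.114, 0.013]
contact_force: [-0.2, 0.0, 0.6]
width: 0.0429
t 12.22 p [0.5968 0.122  0.1332] yaw -13.13 tilt z [ 0.022 -0.029 -0.999] w 0.0429 F [-0.2  0.   0.6]
shift tool mm [ 87.2 393.4  24.9]
turn about tool z -17.7  world shift [  -4.1 -403.5  -13.2]
```

View pics/s7.png

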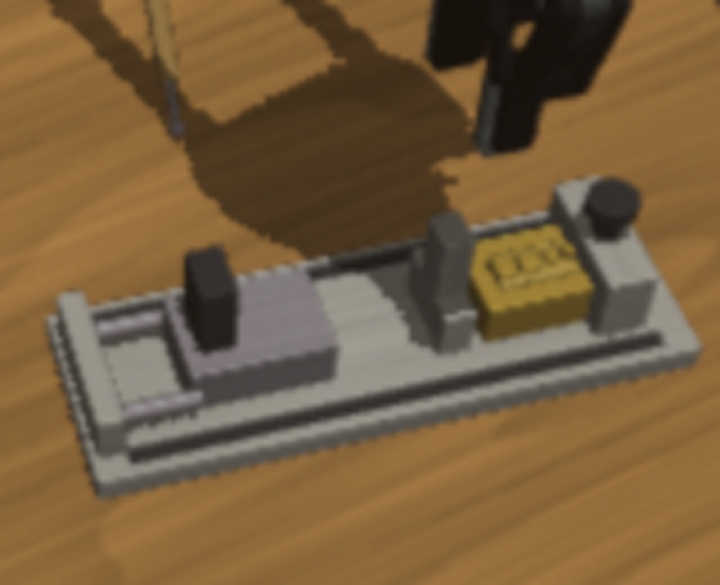

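Piece 1 stands upright and released at crop (450,290), just in front of the model. Next is piece B.

```bash
python3 -m inch '[[0,0,0,0,-6],[0,0,0,0,-6],[0,0,0,0,-5],[0,0,0,0,0]]'; python3 to.py .5927 -.2815 .12 4.6
```

```text
clock: 12.65
position: [0.5938, 0.1216, 0.1288]
ee_rot: [0.015, 0.999, 0.04, 0.007]
contact_force: [0.0, 0.0, 0.6]
width: 0.0425
t 12.65 p [0.5938 0.1216 0.1288] yaw 4.63 tilt z [ 0.014 -0.03  -0.999] w 0.0425 F [0.  0.  0.6]
shift tool mm [-33.7 401.2  20.9]
turn about tool z 0.0  world shift [  -1.1 -403.1   -8.8]
```

```bash
python3 -m inch '[[0,-1,15,0,0],[0,-2,28,1,0],[0,-3,30,1,0],[0,-3,30,1,0],[0,-3,30,1,0],[0,-3,30,1,0],[0,-3,30,1,0],[0,-3,30,1,0],[0,-3,30,1,0],[0,-3,30,1,0],[0,-3,30,1,0],[0,-2,28,1,0],[0,-1,20,1,0],[0,0,12,0,0],[0,0,0,0,0]]'; python3 to.py .5927 -.2815 .10 4.6
```

```text
clock: 13.9
position: [0.5789, -0.2675, 0.1138]
ee_rot: [0.012, 1.0, 0.024, -0.003]
contact_force: [0.2, -0.1, 1.1]
width: 0.0428
t 13.9 p [ 0.5789 -0.2675  0.1138] yaw 2.75 tilt z [-0.005 -0.024 -1.   ] w 0.0428 F [ 0.2 -0.1  1.1]
shift tool mm [13.1 14.4 14.1]
turn about tool z -1.8  world shift [ 13.8 -14.  -13.8]
```

```bash
python3 -m inch '[[0,7,7,5,-1.8],[0,6,6,8,0],[0,0,1,8,0],[0,0,0,0,0]]'; python3 to.py .5927 -.2815 .07 4.6;  python3 - <<'E'
from h import *
i=eyes.get_image("scene"); save(i,"s8.png",(100,220,160,140),4.5)
E
```

```text
clock: 14.23
position: [0.5923, -0.2781, 0.0903]
ee_rot: [0.009, 0.999, 0.038, -0.005]
contact_force: [-0.3, 0.4, -0.6]
width: 0.0429
t 14.23 p [ 0.5923 -0.2781  0.0903] yaw 4.33 tilt z [-0.008 -0.019 -1.   ] w 0.0429 F [-0.3  0.4 -0.6]
shift tool mm [ 0.4  3.  20.3]
turn about tool z -0.3  world shift [  0.4  -3.4 -20.3]
```

View pics/s8.png

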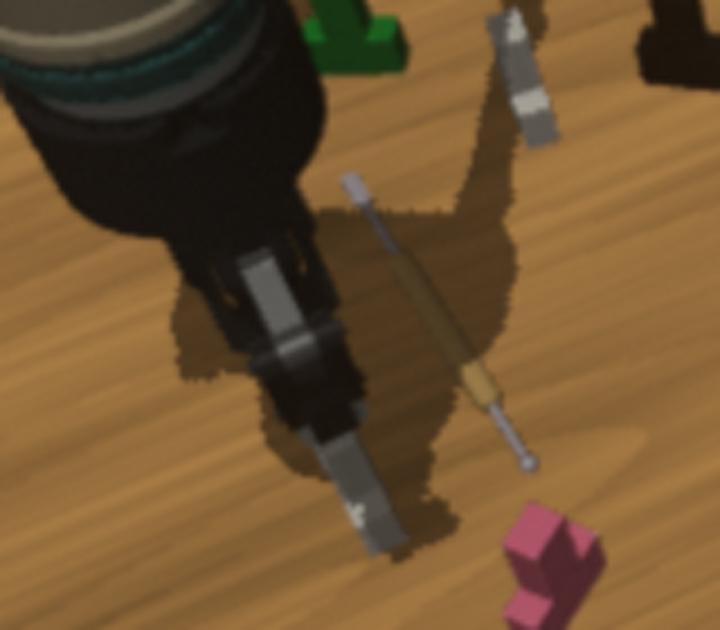

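The fingers are over piece B at crop (360,490), clear of the carver and the pink piece. I'll descend in small rows, correcting drift.

```bash
python3 -m inch '[[0,0,3,7,-0.3],[0,-1,0,7,0],[0,-1,-1,7,0],[0,-1,-1,7,0],[0,0,0,0,0]]'; python3 to.py .5927 -.2815 .031 4.6
```

```text
clock: 14.7
position: [0.5886, -0.2764, 0.0604]
ee_rot: [0.009, 0.999, 0.042, -0.005]
contact_force: [-0.3, -1.0, 0.8]
width: 0.0427
t 14.7 p [ 0.5886 -0.2764  0.0604] yaw 4.78 tilt z [-0.009 -0.018 -1.   ] w 0.0427 F [-0.3 -1.   0.8]
shift tool mm [ 3.9  5.  29.4]
turn about tool z 0.2  world shift [  4.1  -5.1 -29.4]
```

```bash
python3 -m inch '[[0,3,4,6,0],[0,0.5,1,6,0],[0,0,0.5,6,0],[0,0,0,5,0],[0,0,0,0,0]]'; python3 to.py .5927 -.2815 .031 4.6
```

```text
clock: 15.12
position: [0.5927, -0.2825, 0.0349]
ee_rot: [0.009, 0.999, 0.042, -0.005]
contact_force: [-0.3, -0.0, 0.1]
width: 0.0431
t 15.12 p [ 0.5927 -0.2825  0.0349] yaw 4.77 tilt z [-0.009 -0.018 -1.   ] w 0.0431 F [-0.3 -0.   0.1]
shift tool mm [ 0.1 -1.1  3.9]
turn about tool z 0.2  world shift [ 0.   1.  -3.9]
```

```bash
python3 -m inch '[[0,0,-1,4,0],[0,0,0,0,0],[-1,0,0,0,0],[-1,0,0,0,0],[-1,0,0,0,0],[-1,0,0,0,0],[-1,0,0,0,0]]' 40; python3 to.py .5927 -.2815 .031 4.6
python3 -m inch '[[-1,0,0,-6,0],[-1,0,0,-12,0],[-1,0,0,-14,0],[-1,0,0,-14,0],[-1,0,0,-14,0],[-1,0,0,-14,0],[-1,0,0,-14,0],[-1,0,0,-10,0],[-1,0,0,0,0]]'; python3 to.py .5927 .1 .130 4.6
python3 - <<'E'
from h import *
i=eyes.get_image("scene"); save(i,"s9.png",(100,200,160,140),4.5)
E
```

```text
clock: 15.7
position: [0.5929, -0.2818, 0.0308]
ee_rot: [0.009, 0.999, 0.042, -0.004]
contact_force: [-0.7, -0.2, -0.5]
width: 0.0171
t 15.7 p [ 0.5929 -0.2818  0.0308] yaw 4.75 tilt z [-0.008 -0.018 -1.   ] w 0.0171 F [-0.7 -0.2 -0.5]
shift tool mm [-0.2 -0.3 -0.2]
turn about tool z 0.2  world shift [-0.2  0.3  0.2]
clock: 16.45
position: [0.593, -0.2793, 0.1356]
ee_rot: [0.009, 0.999, 0.042, -0.005]
contact_force: [0.3, -0.5, -0.7]
width: 0.0172
t 16.45 p [ 0.593  -0.2793  0.1356] yaw 4.76 tilt z [-0.009 -0.018 -1.   ] w 0.0172 F [ 0.3 -0.5 -0.7]
shift tool mm [  31.2 -378.1   -1.1]
turn about tool z 0.2  world shift [-3.000e-01  3.793e+02 -5.600e+00]
```

View pics/s9.png

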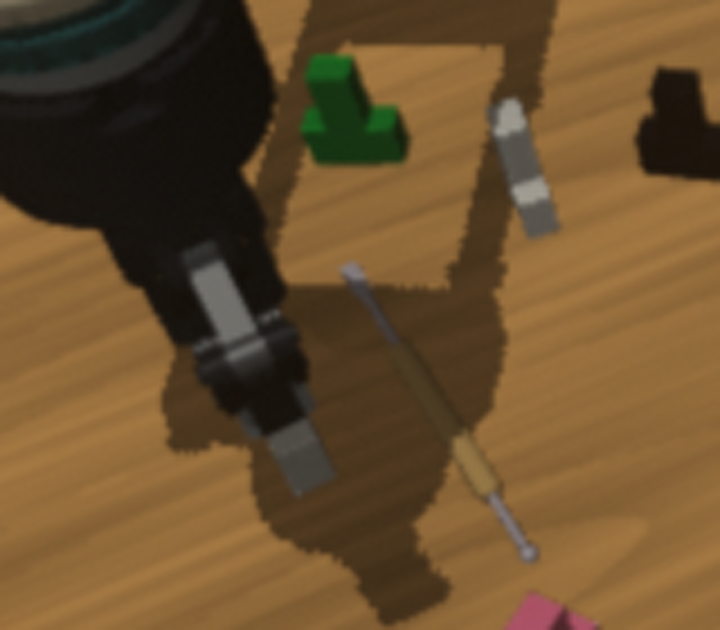

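```bash
cat > ov.py <<'E'
import sys
from fit import *
# usage: ov.py name s1 [s2...] : draw pieces at axis coordinate s (mm) in the vise, both cameras
C=dict(top=np.array([.5923,.0918]),scene=np.array([.5895,.0912])); th=-.232
u=np.array([-np.sin(th),np.cos(th)])
for cam in("top","scene"):
    i=eyes.get_image(cam); f=cv2.resize(i["frame"][:,:,::-1],None,fx=4.5,fy=4.5,interpolation=cv2.INTER_CUBIC)
    for s in map(float,sys.argv[2:]):
        c=C[cam]+u*s/1e3
        for P in(PL,TB):
            q=(proj(i,tf(P,c[0],c[1],th,.014))+.5)*4.5-.5
            for a in range(8):
                for b in range(a):
                    if bin(a^b).count("1")==1: cv2.line(f,tuple(map(int,q[a])),tuple(map(int,q[b])),(0,0,255),1)
    l,t=(190,190) if cam=="top" else (295,185)
    cv2.imwrite(f"pics/{sys.argv[1]}_{cam}.png",f[int(t*4.5):int((t+100)*4.5),int(l*4.5):int((l+165)*4.5)])
E
python3 ov.py ov1 28.5
```

```text
(no output)
```

View pics/ov1_top.png

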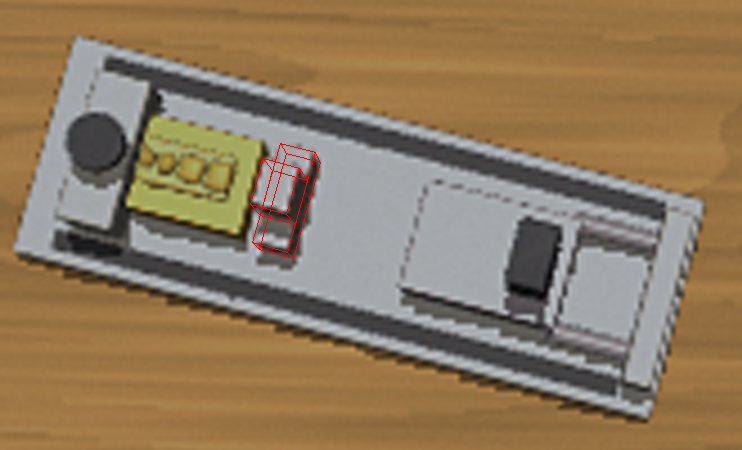

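View pics/ov1_scene.png

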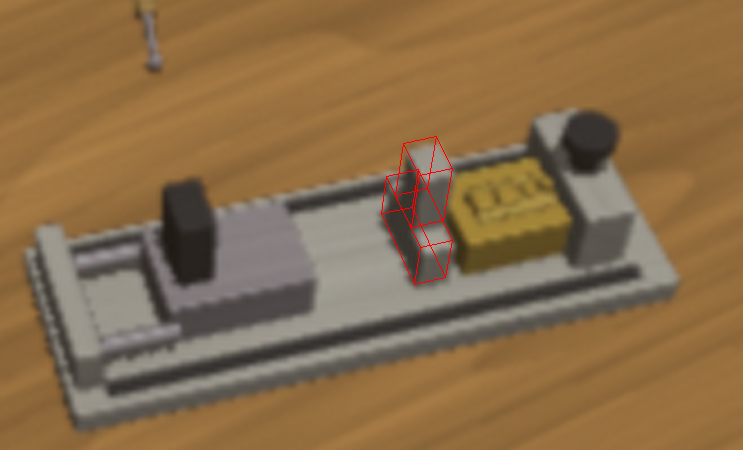

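The overlay matches piece 1 to about 1 mm: it is centred, square and upright with its axis coordinate near 28.5 mm. Now I'll carry piece B to axis coordinate 9 mm.

```bash
python3 -m inch '[[-1,1,-15,0,6],[-1,0,-28,-1,6],[-1,0,-30,-1,6],[-1,-1,-30,-1,0],[-1,-4,-30,-1,0],[-1,-5,-30,-1,0],[-1,-7,-30,-1,0],[-1,-7,-30,-1,0],[-1,-7,-30,-1,0],[-1,-7,-30,-1,0],[-1,-7,-24,-1,0],[-1,-5,-15,0,0],[-1,0,0,0,0]]'; python3 to.py .5931 .1003 .130 -13.3
```

```text
clock: 17.68
position: [0.5998, 0.0618, 0.1189]
ee_rot: [0.007, 0.992, -0.127, -0.021]
contact_force: [0.1, -0.4, -1.2]
width: 0.0168
t 17.68 p [0.5998 0.0618 0.1189] yaw -14.57 tilt z [-0.044 -0.008 -0.999] w 0.0168 F [ 0.1 -0.4 -1.2]
shift tool mm [-16.6 -35.4 -11.1]
turn about tool z -1.3  world shift [-6.7 38.5 11.1]
```

```bash
python3 -m inch '[[-1,-6,-12,-3,-1],[-1,-5,-12,-3,0],[-1,-4,-10,0,0],[-1,0,0,0,0]]'; python3 to.py .5931 .1003 .08 -13.3
```

```text
clock: 18.02
position: [0.5911, 0.0992, 0.121]
ee_rot: [0.008, 0.993, -0.117, -0.025]
contact_force: [-0.5, -0.6, -0.8]
width: 0.0171
t 18.02 p [0.5911 0.0992 0.121 ] yaw -13.53 tilt z [-0.052 -0.011 -0.999] w 0.0171 F [-0.5 -0.6 -0.8]
shift tool mm [ 3.6 -2.5 40.8]
turn about tool z -0.2  world shift [  2.    1.1 -41. ]
```

```bash
python3 -m inch '[[-1,2,-1,7,0],[-1,1,-1,7,0],[-1,0,-1,7,0],[-1,0,-1,7,0],[-1,0,-1,7,0],[-1,0,0,0,0]]'; python3 to.py .5931 .1003 .0455 -13.3
```

```text
clock: 18.52
position: [0.5936, 0.0998, 0.0807]
ee_rot: [0.01, 0.993, -0.119, -0.026]
contact_force: [1.0, -0.6, -1.0]
width: 0.0176
t 18.52 p [0.5936 0.0998 0.0807] yaw -13.69 tilt z [-0.053 -0.013 -0.998] w 0.0176 F [ 1.  -0.6 -1. ]
shift tool mm [ 1.1 -1.2 35.1]
turn about tool z -0.4  world shift [ -0.5   0.5 -35.2]
```

```bash
python3 -m inch '[[-1,0.5,-1,7,0],[-1,0.5,-1,7,0],[-1,0.5,-1,7,0],[-1,0.5,-1,6,0],[-1,0,0,0,0]]'; python3 to.py .5931 .1003 .0455 -13.3
```

```text
clock: 18.93
position: [0.5951, 0.1023, 0.0499]
ee_rot: [0.01, 0.992, -0.119, -0.026]
contact_force: [-0.8, 0.2, -1.2]
width: 0.0169
t 18.93 p [0.5951 0.1023 0.0499] yaw -13.75 tilt z [-0.054 -0.013 -0.998] w 0.0169 F [-0.8  0.2 -1.2]
shift tool mm [-1.2  2.3  4.6]
turn about tool z -0.5  world shift [-2.  -2.  -4.4]
```

```bash
python3 -m inch '[[-1,-1,2,2,-0.4],[-1,0,0,1.5,0],[-1,0,0,0,0]]'; python3 to.py .5931 .1003 .0455 -13.3;python3 ov.py ov2 9.5
```

```text
clock: 19.18
position: [0.5933, 0.1006, 0.0458]
ee_rot: [0.01, 0.993, -0.115, -0.026]
contact_force: [-0.5, 0.2, -0.7]
width: 0.0173
t 19.18 p [0.5933 0.1006 0.0458] yaw -13.29 tilt z [-0.055 -0.013 -0.998] w 0.0173 F [-0.5  0.2 -0.7]
shift tool mm [-0.1  0.3  0.4]
turn about tool z 0.0  world shift [-0.2 -0.3 -0.3]
```

View pics/ov2_scene.png

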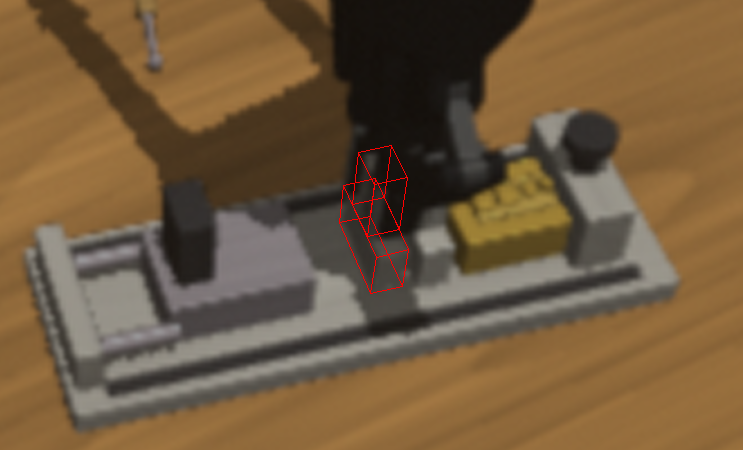

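```bash
python3 -m inch '[[-1,0,0,0.8,0],[-1,0,0,0,0],[-0.3,0,0,0,0],[-0.3,0,0,0,0],[-0.3,0,0,0,0]]'; python3 to.py .5931 .1003 .045 -13.3
python3 -m inch '[[-0.2,0,0,-5,0],[-0.1,0,0,-8,0],[0,0,0,-10,0],[0,0,0,-12,0],[0,0,0,-12,0],[0,0,0,-12,0],[0,0,0,-12,0],[0,0,0,-6,0],[0,0,0,0,0]]';python3 to.py .4424 -.165 .12 -6.3;python3 ov.py ov3 9.5
```

```text
clock: 19.7
position: [0.5945, 0.1007, 0.0468]
ee_rot: [0.01, 0.993, -0.115, -0.025]
contact_force: [-0.5, 1.0, 0.1]
width: 0.0298
t 19.7 p [0.5945 0.1007 0.0468] yaw -13.29 tilt z [-0.051 -0.013 -0.999] w 0.0298 F [-0.5  1.   0.1]
shift tool mm [-1.2  0.7  1.9]
turn about tool z 0.0  world shift [-1.4 -0.4 -1.8]
clock: 20.45
position: [0.6002, 0.102, 0.1344]
ee_rot: [0.009, 0.993, -0.115, -0.022]
contact_force: [-0.1, 0.9, -0.0]
width: 0.0428
t 20.45 p [0.6002 0.102  0.1344] yaw -13.28 tilt z [-0.045 -0.013 -0.999] w 0.0428 F [-0.1  0.9 -0. ]
shift tool mm [-91.6 295.6  25. ]
turn about tool z -7.0  world shift [-157.8 -267.   -14.4]
```

View pics/ov3_scene.png

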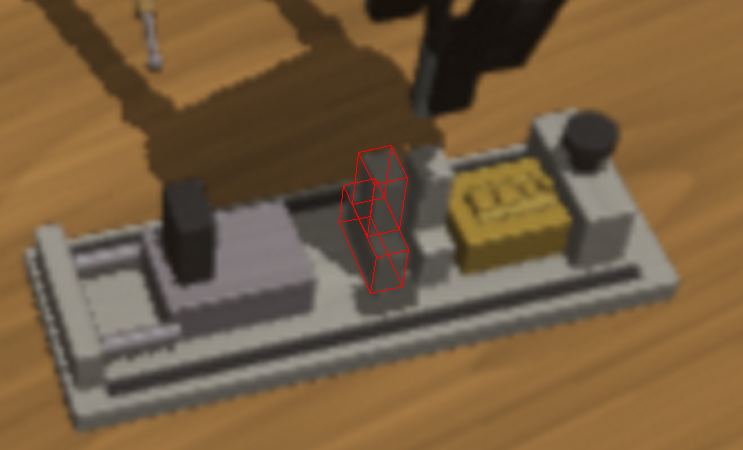

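View pics/ov3_top.png

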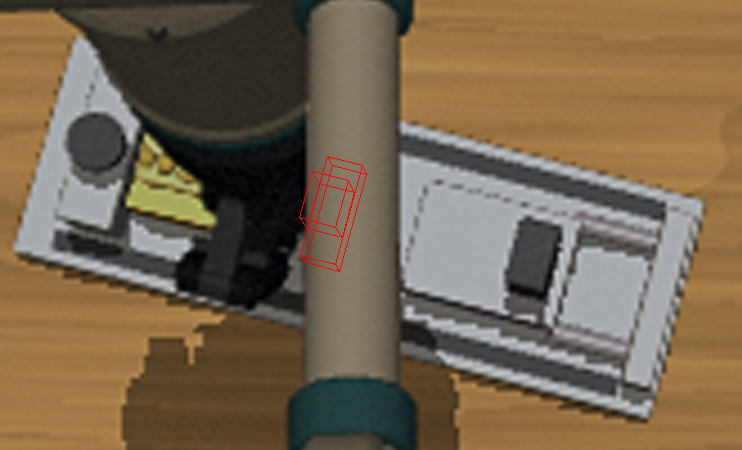

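Piece 2 stands square at axis coordinate 9.5 mm, matching the overlay. Now piece D at about (0.442, -0.165).

```bash
python3 -m inch '[[0,-4,12,0,-3.5],[0,-8,25,2,-3.5],[0,-9,28,2,0],[0,-9,28,2,0],[0,-9,28,2,0],[0,-9,28,2,0],[0,-9,28,2,0],[0,-9,28,2,0],[0,-9,28,1,0],[0,-9,26,1,0],[0,-6,20,1,0],[0,-3,8,0,0],[0,0,0,0,0]]'; python3 to.py .4424 -.165 .10 -6.3
```

```text
clock: 21.63
position: [0.4617, -0.1802, 0.1141]
ee_rot: [0.005, 0.998, -0.049, -0.033]
contact_force: [0.7, -0.3, 0.1]
width: 0.0428
t 21.63 p [ 0.4617 -0.1802  0.1141] yaw -5.62 tilt z [-0.066 -0.006 -0.998] w 0.0428 F [ 0.7 -0.3  0.1]
shift tool mm [-19.7 -13.5  15.3]
turn about tool z 0.7  world shift [-19.3  15.2 -14.1]
```

```bash
python3 -m inch '[[0,-10,-7,0,0.7],[0,-8,-6,0,0],[0,0,0,0,0]]'; python3 to.py .4424 -.165 .07 -6.3;python3 - <<'E'
from h import *
i=eyes.get_image("scene"); save(i,"s10.png",(130,180,160,140),4.5)
E
```

```text
clock: 21.88
position: [0.4435, -0.1619, 0.114]
ee_rot: [0.003, 0.998, -0.056, -0.034]
contact_force: [0.5, 1.6, -0.1]
width: 0.0428
t 21.88 p [ 0.4435 -0.1619  0.114 ] yaw -6.46 tilt z [-0.068 -0.002 -0.998] w 0.0428 F [ 0.5  1.6 -0.1]
shift tool mm [ 2.2  2.7 44. ]
turn about tool z -0.2  world shift [ -1.1  -3.1 -44. ]
```

View pics/s10.png

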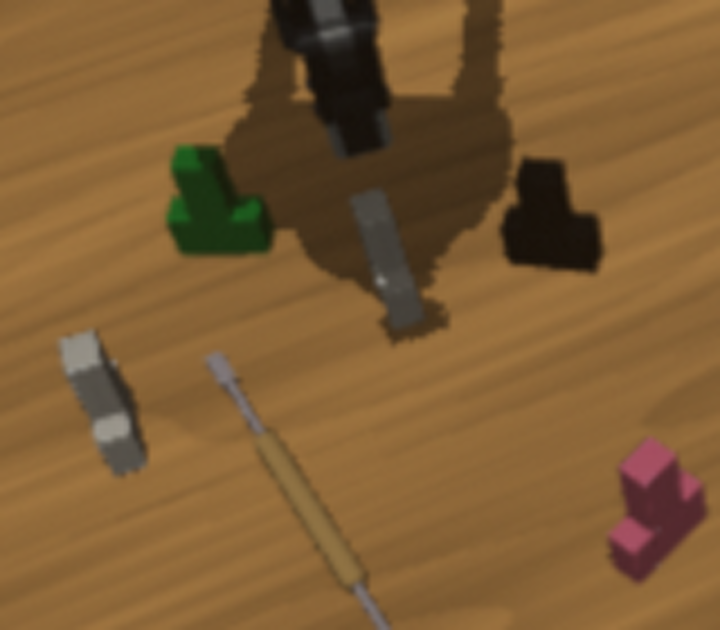

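Piece D is at crop (388,260), below the fingers, with green and black look-alikes clear on either side.

```bash
python3 -m inch '[[0,2,2,14,0],[0,0,0,14,0],[0,0,0,14,0],[0,0,0,0,0]]'; python3 to.py .4424 -.165 .031 -6.3
```

```text
clock: 22.27
position: [0.4461, -0.1609, 0.0727]
ee_rot: [0.004, 0.998, -0.052, -0.03]
contact_force: [-0.7, 0.3, 0.6]
width: 0.0428
t 22.27 p [ 0.4461 -0.1609  0.0727] yaw -6.01 tilt z [-0.061 -0.006 -0.998] w 0.0428 F [-0.7  0.3  0.6]
shift tool mm [-0.7  4.  41.9]
turn about tool z 0.3  world shift [ -3.7  -4.1 -41.7]
```

```bash
python3 -m inch '[[0,-0.5,4,4,0],[0,-0.5,0,12,0],[0,0,0,12,0],[0,0,0,8,0],[0,0,0,0,0]]'; python3 to.py .4414 -.165 .031 -6.3
```

```text
clock: 22.68
position: [0.446, -0.1644, 0.038]
ee_rot: [0.006, 0.998, -0.049, -0.027]
contact_force: [-1.3, 0.4, 0.3]
width: 0.0427
t 22.68 p [ 0.446  -0.1644  0.038 ] yaw -5.69 tilt z [-0.055 -0.009 -0.998] w 0.0427 F [-1.3  0.4  0.3]
shift tool mm [-4.1  1.   7.3]
turn about tool z 0.6  world shift [-4.6 -0.6 -7. ]
```

```bash
python3 -m inch '[[0,-3,1,4,0.6],[0,-1,0,3,0],[0,0,0,0,0]]'; python3 to.py .4414 -.165 .031 -6.3
python3 -m inch '[[-1,0,0,0,0],[-1,0,0,0,0],[-1,0,0,0,0],[-1,0,0,0,0],[-1,0,0,0,0]]' 40;  python3 to.py .4414 -.165 .031 -6.3
```

```text
clock: 22.93
position: [0.4424, -0.1655, 0.0319]
ee_rot: [0.007, 0.998, -0.055, -0.026]
contact_force: [-0.2, -0.4, -0.5]
width: 0.0429
t 22.93 p [ 0.4424 -0.1655  0.0319] yaw -6.31 tilt z [-0.053 -0.01  -0.999] w 0.0429 F [-0.2 -0.4 -0.5]
shift tool mm [-1.  -0.4  0.9]
turn about tool z -0.0  world shift [-1.   0.5 -0.9]
clock: 23.35
position: [0.4436, -0.1663, 0.0334]
ee_rot: [0.007, 0.998, -0.055, -0.025]
contact_force: [-0.2, 0.8, 0.4]
width: 0.0172
t 23.35 p [ 0.4436 -0.1663  0.0334] yaw -6.34 tilt z [-0.05  -0.012 -0.999] w 0.0172 F [-0.2  0.8  0.4]
shift tool mm [-2.2 -1.1  2.5]
turn about tool z -0.0  world shift [-2.2  1.3 -2.4]
```

```bash
python3 -m inch '[[-1,0,0,-6,0],[-1,0,0,-11,0],[-1,0,0,-12,0],[-1,0,0,-12,0],[-1,0,0,-12,0],[-1,0,0,-12,0],[-1,0,0,-12,0],[-1,0,0,-12,0],[-1,0,0,-12,0],[-1,0,0,-8,0],[-1,0,0,0,0]]'; python3 to.py .5885 .0810 .140 -13.3
python3 - <<'E'
from h import *
i=eyes.get_image("scene"); save(i,"s11.png",(130,160,160,140),4.5)
E
```

```text
clock: 24.27
position: [0.4479, -0.164, 0.15]
ee_rot: [0.007, 0.998, -0.055, -0.026]
contact_force: [-0.5, 0.5, -0.3]
width: 0.0173
t 24.27 p [ 0.4479 -0.164   0.15  ] yaw -6.32 tilt z [-0.052 -0.01  -0.999] w 0.0173 F [-0.5  0.5 -0.3]
shift tool mm [ 1.132e+02 -2.590e+02  1.000e-01]
turn about tool z 7.0  world shift [140.6 245.  -10. ]
```

View pics/s11.png

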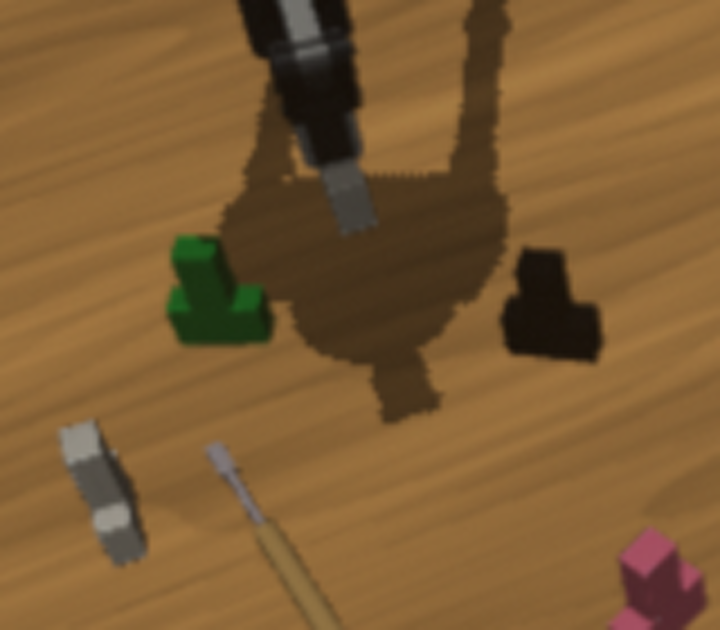

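```bash
python3 -m inch '[[-1,5,-12,0,0],[-1,11,-25,0,0],[-1,11,-26,0,0],[-1,11,-26,0,0],[-1,11,-26,0,0],[-1,11,-26,0,0],[-1,11,-26,0,0],[-1,11,-26,0,0],[-1,10,-24,0,0],[-1,8,-16,0,0],[-1,3,-6,0,0],[-1,0,0,0,0]]'; python3 to.py .5885 .0810 .130 -13.3
```

```text
clock: 25.32
position: [0.5751, 0.0723, 0.1284]
ee_rot: [0.007, 0.998, -0.057, -0.035]
contact_force: [-0.2, -0.0, 0.0]
width: 0.0171
t 25.32 p [0.5751 0.0723 0.1284] yaw -6.55 tilt z [-0.071 -0.009 -0.997] w 0.0171 F [-0.2 -0.   0. ]
shift tool mm [ 12.2 -10.1  -2.6]
turn about tool z 6.7  world shift [13.4  8.7  1.6]
```

```bash
python3 -m inch '[[-1,6,-5,0,3],[-1,6,-5,0,3],[-1,0,0,0,0.5],[-1,0,0,0,0]]'; python3 to.py .5885 .0810 .08 -13.3;python3 ov.py ov4 -10.7
```

```text
clock: 25.65
position: [0.5846, 0.0775, 0.1248]
ee_rot: [0.011, 0.993, -0.115, -0.039]
contact_force: [-0.3, -0.1, -0.2]
width: 0.0172
t 25.65 p [0.5846 0.0775 0.1248] yaw -13.32 tilt z [-0.079 -0.012 -0.997] w 0.0172 F [-0.3 -0.1 -0.2]
shift tool mm [ 6.3 -5.7 44.3]
turn about tool z -0.0  world shift [  3.9   3.5 -44.8]
```

View pics/ov4_scene.png

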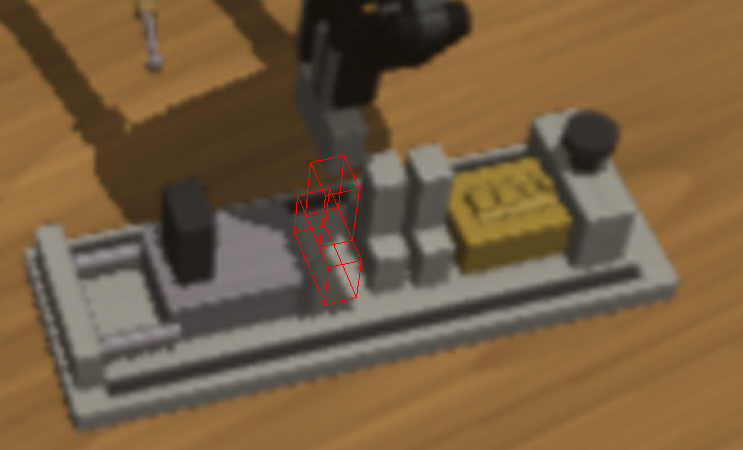

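```bash
python3 -m inch '[[-1,3,-2,-10,0],[-1,3,-3,-10,0],[-1,0,0,-10,0],[-1,0,0,-10,0],[-1,0,0,0,0]]'|sed -n 2,3p; python3 to.py; python3 -m inch '[[-1,0,0,38,0],[-1,0,0,0,0]]'|sed -n 2,3p; python3 to.py .5885 .0810 .08 -13.3
```

```text
position: [0.5914, 0.078, 0.1659]
ee_rot: [0.011, 0.992, -0.116, -0.041]
t 26.17 p [0.5914 0.078  0.1659] yaw -13.35 tilt z [-0.084 -0.013 -0.996] w 0.0173 F [ 0.4 -0.1 -0.2]
position: [0.5888, 0.0769, 0.1298]
ee_rot: [0.011, 0.992, -0.115, -0.039]
t 26.33 p [0.5888 0.0769 0.1298] yaw -13.34 tilt z [-0.079 -0.013 -0.997] w 0.0171 F [-1.7 -0.9 -1.7]
shift tool mm [ 2.5 -5.5 49.6]
turn about tool z -0.0  world shift [ -0.3   4.1 -49.8]
```

```bash
python3 -m inch '[[-1,1.5,-4,12,0],[-1,1,-2,14,0],[-1,0,0,14,0],[-1,0,0,0,0]]'|sed -n 2,3p; python3 to.py .5875 .0810 .047 -13.3
```

```text
position: [0.5903, 0.0809, 0.0921]
ee_rot: [0.011, 0.993, -0.115, -0.037]
t 26.67 p [0.5903 0.0809 0.0921] yaw -13.34 tilt z [-0.076 -0.014 -0.997] w 0.0175 F [-0.9  0.4 -1. ]
shift tool mm [ 0.5 -0.8 45.1]
turn about tool z -0.0  world shift [ -2.8   0.1 -45.1]
```

```bash
python3 -m inch '[[-1,0.5,-1,12,0],[-1,0.5,-0.5,12,0],[-1,0,0,8,0],[-1,0,0,0,0]]'|sed -n 2,3p; python3 to.py .588 .0810 .047 -13.3
```

```text
position: [0.5916, 0.0815, 0.0619]
ee_rot: [0.011, 0.993, -0.115, -0.034]
t 27.0 p [0.5916 0.0815 0.0619] yaw -13.33 tilt z [-0.07  -0.014 -0.997] w 0.0172 F [-0.5  0.1 -0.5]
shift tool mm [-2.4  0.9 15.1]
turn about tool z -0.0  world shift [ -3.6  -0.5 -14.9]
```

```bash
python3 -m inch '[[-1,-1,1,6,0],[-1,-1,0,5,0],[-1,0,0,2,0],[-1,0,0,0,0]]'|sed -n 2,4p; python3 to.py .588 .0810 .047 -13.3;python3 ov.py ov5 -10.7
```

```text
position: [0.5894, 0.0807, 0.0494]
ee_rot: [0.011, 0.993, -0.116, -0.033]
contact_force: [-0.4, 0.6, -0.9]
t 27.33 p [0.5894 0.0807 0.0494] yaw -13.33 tilt z [-0.068 -0.014 -0.998] w 0.0172 F [-0.4  0.6 -0.9]
shift tool mm [-1.2 -0.   2.5]
turn about tool z -0.0  world shift [-1.4  0.3 -2.4]
```

View pics/ov5_scene.png

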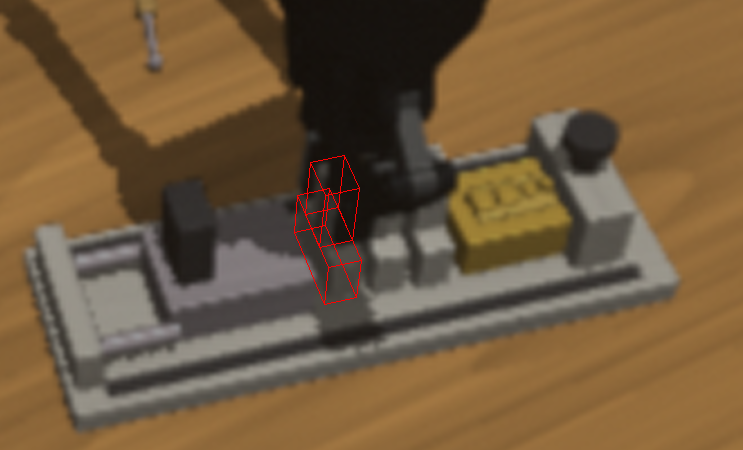

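```bash
python3 -m inch '[[-1,-1,0,1.5,0],[-1,0,0,0,0]]'|sed -n 2,4p; python3 -m inch '[[-1,0,0,1.2,0],[-1,0,0,0,0]]'|sed -n 2,4p; python3 -m inch '[[-1,0,0,1.2,0],[-1,0,0,0,0]]'|sed -n 2,4p
```

```text
position: [0.5891, 0.081, 0.0489]
ee_rot: [0.011, 0.993, -0.115, -0.032]
contact_force: [0.1, -0.1, -0.8]
position: [0.5893, 0.081, 0.048]
ee_rot: [0.01, 0.993, -0.115, -0.031]
contact_force: [-0.6, 0.2, 0.6]
position: [0.5896, 0.081, 0.0472]
ee_rot: [0.01, 0.993, -0.115, -0.031]
contact_force: [0.9, -0.2, -0.3]
```

```bash
python3 -m inch '[[-1,0,0,1.5,0],[-1,0,0,1,0],[-1,0,0,0,0]]'|sed -n 2,4p; python3 to.py
```

```text
position: [0.5898, 0.0811, 0.0474]
ee_rot: [0.01, 0.993, -0.115, -0.03]
contact_force: [0.5, 1.1, -0.9]
t 28.18 p [0.5898 0.0811 0.0474] yaw -13.31 tilt z [-0.062 -0.013 -0.998] w 0.0169 F [ 0.5  1.1 -0.9]
```

```bash
python3 -m inch '[[-0.5,0,0,0,0],[-0.3,0,0,0,0],[-0.3,0,0,0,0],[-0.3,0,0,0,0]]'|sed -n 2,5p; python3 to.py
python3 -m inch '[[-0.2,0,0,-5,0],[-0.1,0,0,-8,0],[0,0,0,-10,0],[0,0,0,-12,0],[0,0,0,-12,0],[0,0,0,-12,0],[0,0,0,-12,0],[0,0,0,-12,0],[0,0,0,0,0]]'|sed -n 2,5p;python3 ov.py ov6 -10.7; python3 to.py .574 .022 .12 -13.3
```

```text
position: [0.5899, 0.0811, 0.0471]
ee_rot: [0.01, 0.993, -0.115, -0.03]
contact_force: [0.1, -0.0, -1.1]
width: 0.0297
t 28.52 p [0.5899 0.0811 0.0471] yaw -13.31 tilt z [-0.062 -0.013 -0.998] w 0.0297 F [ 0.1 -0.  -1.1]
position: [0.5965, 0.0823, 0.1393]
ee_rot: [0.01, 0.993, -0.115, -0.029]
contact_force: [0.7, 0.5, 0.5]
width: 0.0428
t 29.37 p [0.595  0.0823 0.137 ] yaw -13.31 tilt z [-0.063 -0.013 -0.998] w 0.0427 F [-0.3 -0.1 -0. ]
shift tool mm [-5.6 63.  19.1]
turn about tool z -0.0  world shift [-21.  -60.3 -17. ]
```

View pics/ov6_scene.png

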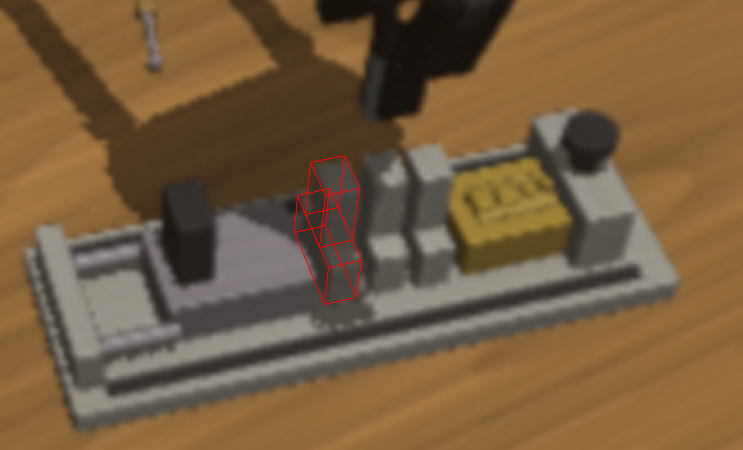

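All three pieces stand in the gap. Next I move over the post, which is at axis coordinate -72 mm, or about (0.574, 0.021).

```bash
python3 -m inch '[[0.3,0,14,0,0],[0.3,-1,18,0,0],[0.3,-1,18,0,0],[0.3,-1,12,0,0],[0.3,0,0,0,0]]'|sed -n 2,3p; python3 to.py .573 .0212 .10 -13.3
```

```text
position: [0.5735, 0.0183, 0.1354]
ee_rot: [0.011, 0.993, -0.114, -0.034]
t 29.78 p [0.5735 0.0183 0.1354] yaw -13.14 tilt z [-0.071 -0.015 -0.997] w 0.0552 F [-0.4  0.3  0.2]
shift tool mm [ 1.2 -3.8 35.3]
turn about tool z 0.2  world shift [ -0.5   2.9 -35.4]
```

```bash
python3 -m inch '[[0.3,1,-3,12,0],[0.3,0.5,-1,14,0],[0.3,0.5,0,10,0],[0.3,0,0,0,0]]'|sed -n 2,3p; python3 to.py .573 .0212 .045 -13.3; python3 ov.py ov7 28.5 9.5 -10.7
```

```text
position: [0.5729, 0.0196, 0.0972]
ee_rot: [0.011, 0.993, -0.116, -0.035]
t 30.12 p [0.5729 0.0196 0.0972] yaw -13.4 tilt z [-0.072 -0.013 -0.997] w 0.0551 F [ 0.2 -0.2  0.5]
shift tool mm [ 3.2 -3.1 52. ]
turn about tool z -0.1  world shift [  0.1   1.6 -52.2]
```

View pics/ov7_scene.png

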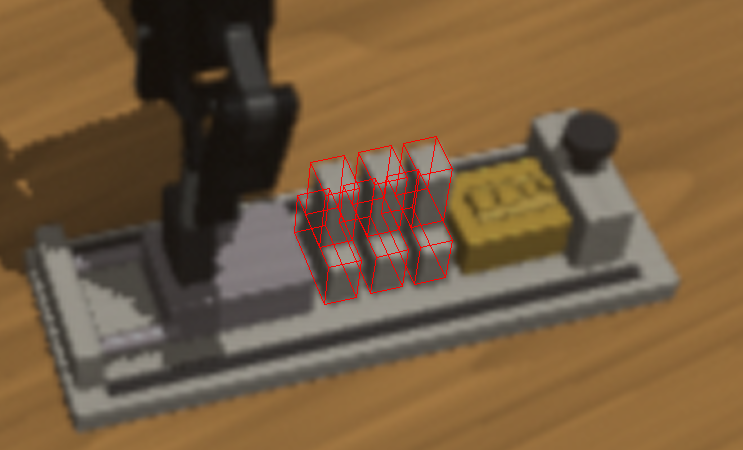

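View pics/ov7_top.png

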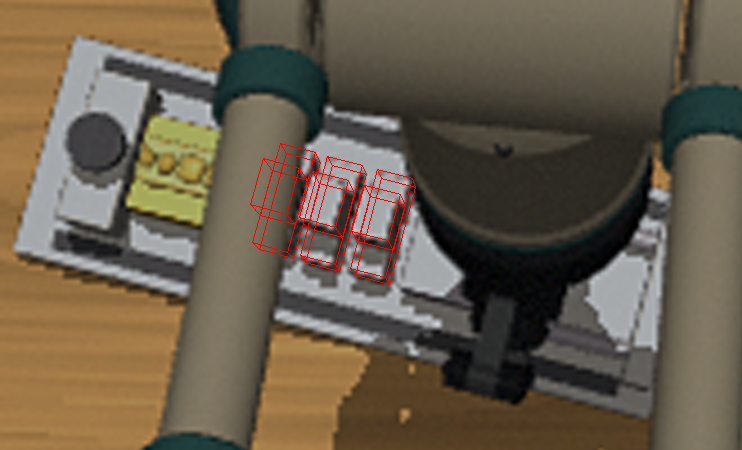

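All three pieces match their overlays: upright, square and centred. I descend round the post.

```bash
python3 -m inch '[[0.3,1,-3,8,0],[0.3,0.5,-1,9,0],[0.3,0.5,-0.5,9,0],[0.3,0,0,0,0]]'|sed -n 2,4p; python3 to.py .573 .0212 .048 -13.3
```

```text
position: [0.5773, 0.0241, 0.0721]
ee_rot: [0.011, 0.993, -0.116, -0.031]
contact_force: [-0.8, -0.1, -0.8]
t 30.55 p [0.5773 0.0241 0.0721] yaw -13.33 tilt z [-0.065 -0.014 -0.998] w 0.0557 F [-0.8 -0.1 -0.8]
shift tool mm [-2.1  3.2 24.3]
turn about tool z -0.0  world shift [ -4.3  -2.9 -24.1]
```

```bash
python3 -m inch '[[0.3,0,0,8,0],[0.3,0,0,8,0],[0.3,0,0,0,0]]'|sed -n 2,4p; python3 to.py .573 .0212 .048 -13.3
```

```text
position: [0.5762, 0.0242, 0.0542]
ee_rot: [0.011, 0.993, -0.115, -0.031]
contact_force: [-1.1, 0.7, -0.6]
t 30.8 p [0.5762 0.0242 0.0542] yaw -13.3 tilt z [-0.065 -0.014 -0.998] w 0.0555 F [-1.1  0.7 -0.6]
shift tool mm [-2.   3.5  6.4]
turn about tool z 0.0  world shift [-3.2 -3.  -6.2]
```

```bash
python3 -m inch '[[0.3,-1.5,2.5,4,0],[0.3,-0.5,0,2,0],[0.3,0,0,0,0]]'|sed -n 2,4p; python3 to.py .573 .0212 .048 -13.3
python3 - <<'E'
from h import *
i=eyes.get_image("scene"); save(i,"s12.png",(290,180,110,90),6)
E
```

```text
position: [0.5726, 0.0219, 0.0472]
ee_rot: [0.011, 0.993, -0.115, -0.032]
contact_force: [0.5, -0.2, -0.1]
t 31.05 p [0.5726 0.0219 0.0472] yaw -13.3 tilt z [-0.066 -0.014 -0.998] w 0.0557 F [ 0.5 -0.2 -0.1]
shift tool mm [ 0.5  0.6 -0.8]
turn about tool z -0.0  world shift [ 0.4 -0.7  0.8]
```

View pics/s12.png

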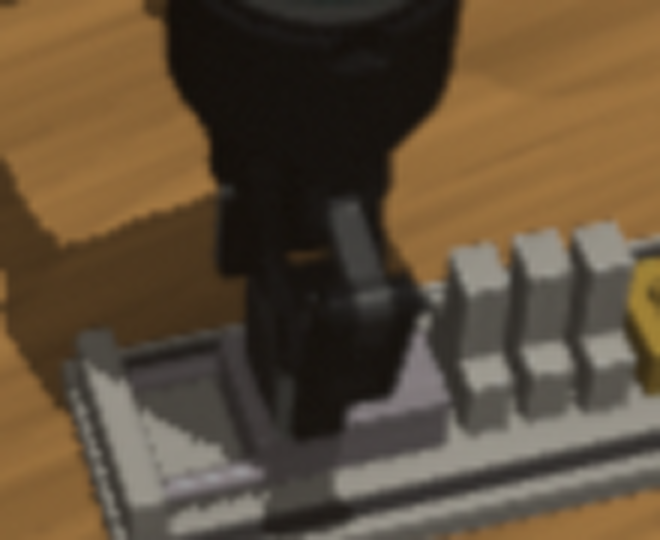

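```bash
python3 -m inch '[[-1,0,0,0,0],[-1,0,0,0,0],[-1,0,0,0,0],[-1,0,0,0,0],[-1,0,0,0,0]]' 80; python3 to.py
```

```text
clock: 31.52
position: [0.5738, 0.0215, 0.0483]
ee_rot: [0.011, 0.993, -0.115, -0.03]
contact_force: [-1.8, 0.2, -2.3]
width: 0.0244
t 31.52 p [0.5738 0.0215 0.0483] yaw -13.3 tilt z [-0.062 -0.014 -0.998] w 0.0244 F [-1.8  0.2 -2.3]
```

```bash
python3 -m inch '[[-1,0,-4,0,0],[-1,0,-4,0,0],[-1,0,-4,0,0]]'; python3 to.py .574 .0214 .0477
```

```text
clock: 31.77
position: [0.576, 0.0308, 0.0483]
ee_rot: [0.014, 0.993, -0.115, -0.03]
contact_force: [-2.7, -3.3, 0.7]
width: 0.0248
t 31.77 p [0.576  0.0308 0.0483] yaw -13.24 tilt z [-0.062 -0.02  -0.998] w 0.0248 F [-2.7 -3.3  0.7]
shift tool mm [0.2 9.5 0.9]
```

```bash
python3 -m inch '[[-1,0,-4,0,0],[-1,0,-4,0,0],[-1,0,-3,0,0]]'; python3 to.py .574 .0214 .0477; python3 - <<'E'
from h import *
i=eyes.get_image("scene"); save(i,"s13.png",(290,180,150,90),5)
E
```

```text
clock: 32.02
position: [0.5783, 0.0404, 0.0483]
ee_rot: [0.016, 0.993, -0.114, -0.03]
contact_force: [-3.6, -4.1, 0.2]
width: 0.0248
t 32.02 p [0.5783 0.0404 0.0483] yaw -13.14 tilt z [-0.063 -0.025 -0.998] w 0.0248 F [-3.6 -4.1  0.2]
shift tool mm [ 0.2 19.4  1.4]
```

View pics/s13.png

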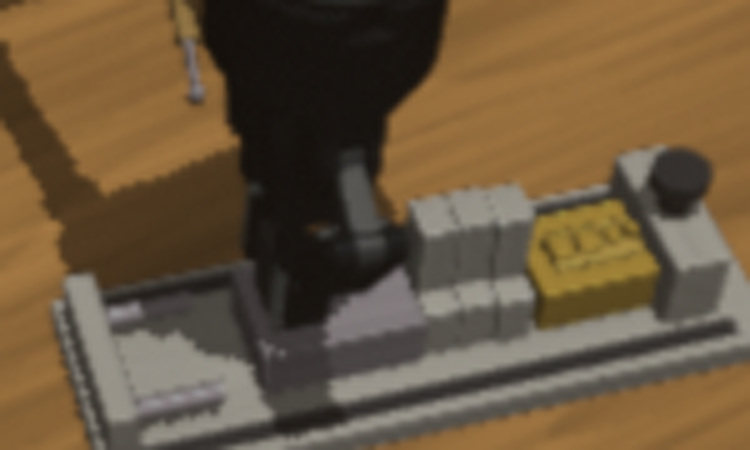

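The row is nearly closed, with three pieces together at crop (470,270) and only a small slit left to the model.

```bash
python3 -m inch '[[-1,0,-2.5,0,0],[-1,0,-2,0,0],[-1,0,-2,0,0]]'; python3 to.py .574 .0214 .0477; python3 -m inch '[[-1,0,-2,0,0],[-1,0,-2,0,0]]'; python3 to.py .574 .0214 .0477
```

```text
clock: 32.32
position: [0.5791, 0.044, 0.0483]
ee_rot: [0.02, 0.993, -0.112, -0.031]
contact_force: [-5.4, -11.6, 1.1]
width: 0.0251
t 32.32 p [0.5791 0.044  0.0483] yaw -12.95 tilt z [-0.065 -0.033 -0.997] w 0.0251 F [ -5.4 -11.6   1.1]
shift tool mm [ 0.1 23.1  1.7]
clock: 32.48
position: [0.5791, 0.0439, 0.0484]
ee_rot: [0.024, 0.993, -0.111, -0.031]
contact_force: [-4.1, -9.1, 0.6]
width: 0.025
t 32.48 p [0.5791 0.0439 0.0484] yaw -12.81 tilt z [-0.067 -0.041 -0.997] w 0.025 F [-4.1 -9.1  0.6]
shift tool mm [ 0.  23.   1.9]
```

```bash
python3 -m inch '[[-1,0,-3,0,0]]'|sed -n 2,5p; python3 - <<'E'
from h import *
for k in range(4):
    i=eyes.get_image("scene"); s=manip.get_state(); print(np.round(s["contact_force"],1),np.round(s["position"],4))
save(i,"s14.png",(290,180,150,90),5)
E
python3 to.py
```

```text
position: [0.5791, 0.0438, 0.0484]
ee_rot: [0.027, 0.993, -0.11, -0.032]
contact_force: [-5.0, -13.8, 1.8]
width: 0.0248
[ -4.7 -11.6   0.8] [0.5791 0.0438 0.0484]
[ -4.7 -12.5   0.9] [0.5791 0.0438 0.0483]
[ -4.2 -12.    0.5] [0.5791 0.0438 0.0483]
[ -5.  -11.6   0.6] [0.5791 0.0438 0.0484]
t 32.77 p [0.5791 0.0438 0.0484] yaw -12.71 tilt z [-0.069 -0.047 -0.997] w 0.0249 F [ -5.  -11.6   0.6]
```

View pics/s14.png

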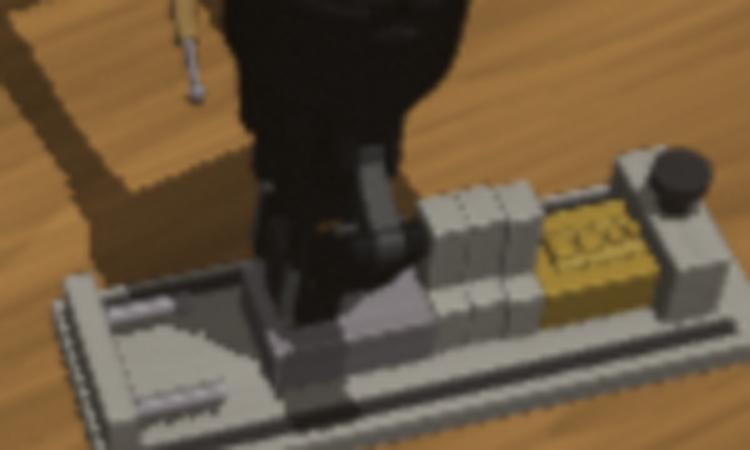

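The row is tight: the jaw travel is about 23 mm and the steady force along the vise axis is about 12.5 N. I'll check the bystanders, then hand in.

```bash
python3 - <<'E'
from h import *
i=eyes.get_image("scene"); save(i,"s15.png")
for t in["carver1","jar","waxpot","cast2"]: print(t,[(np.round(m["point"]),round(m["confidence"],2)) for m in mark_of(i,t)][:3])
s=manip.get_state(); print(np.round(s["contact_force"],1),np.round(s["position"],4),s["clock"])
E
```

```text
carver1 [(array([295., 198.]), 0.78), (array([180., 326.]), 0.73)]
jar [(array([337., 374.]), 0.63)]
waxpot [(array([263., 497.]), 0.92), (array([230., 415.]), 0.74)]
cast2 [(array([375., 302.]), 0.94), (array([266., 496.]), 0.57)]
[ -4.4 -10.8   0.8] [0.5791 0.0438 0.0484] 33.0167
```

View pics/s15.png

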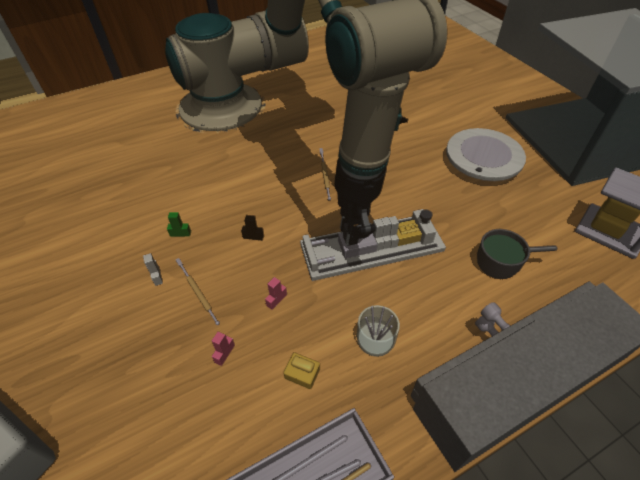

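```bash
python3 - <<'E'
from h import *
print(manip.sign_off()); s=manip.get_state(); print(s["contact_force"],s["width"],s["clock"])
E
```

```text
the job is handed in; nothing more can be done
None
the job is handed in; nothing more can be done
```

I stood three aluminium packing pieces in the gap (measured at about 65 mm). I then pinched the jaw post and slid the jaw about 23 mm, until the row went tight against the model and the stop. I handed the job in at about 33 s, still holding and pushing the post; no verdict was reported.

**Last checks**
- **Force:** the push along the vise axis was about 11 to 13 N and steady. After about 4.4 N of spring, that leaves roughly 7 to 8 N on the row.
- **Row:** before closing, all three pieces matched their projected outlines, upright, square and centred to about 1 mm. In the last picture they were still upright and in contact, with the model against the stop.
- **Jaw travel:** 23 mm, short of the 27.5 mm limit.
- **Bystanders:** the carvers, jar, wax pot, cast and look-alikes were where they started, within a few pixels of network scatter.

**What disagreed**
- The tool gradually tilted, up to about 0.08 rad. The second and third pieces were set down slightly tilted and settled flat when released.
- The finger opening read about 1 mm less than the true widths.
- The two cameras differed by about 2 mm in x, so I averaged them.

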